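# Clamp an objective's screw case in the ratchet bench clamp

## Task

The objective's screw case is stuck and has to be held for unscrewing: stand it upright on the base of the bench clamp, between the sliding jaw and the V jaw, and let go of it. Then squeeze the clamp's ratchet trigger and let it spring back, again and again, until the jaw grips the case firmly (at least 10 newtons), but stop before the clear shell cracks (28 newtons). Move the jaw only by its trigger, leave the other things on the desk where they are, and finish with the trigger released.

Things in the scene. Friction and masses are not known exactly. Their poses are not given: they have to be found in the camera images.
- objective_case: Upright round screw case for a microscope objective: black base, clear shell; 36 mm diameter, 60 mm tall, about 130 g. Origin: centre of its underside; z is its axis, up. Starts on the desk, standing.
- clamp: Low bench clamp screwed to the desk: plate 203 x 64 x 8 mm, grey ratchet housing (72 mm tall), upright black hand grip, toothed bar with sprung jaw, V jaw. Origin on the desk, under the plate; x runs along the bar from hand grip to V jaw, y left of that, z up. Plate x = -85 to 118 mm, housing -54 to -4, post of the V jaw 103 to 117 (48 mm tall). Jaws: 30 mm wide, heights 12 to 44 mm.
- stand_spot (a point): Point on top of the clamp's base plate (8 mm above the desk), at clamp x = 62 mm: a case with its axis here is clear of both jaws. Axes as the clamp's. The V jaw (120 degrees) is on a set screw: a case pressed home in it has its axis anywhere from clamp x = 66 to 74 mm; this is not measured and must be felt.
- jaw_front (a point): Centre of the front face of the sliding jaw's pad while unloaded, 28 mm above the desk; starts at clamp x = 31 to 40 mm and goes towards +x with the bar. The pad (30 x 32 mm) is sprung: it yields up to 21 mm back towards its jaw, 1.4 N per mm, and this point does not show that yield, so the grip cannot be read from it.
- trigger (a joint): Trigger angle, rad: 0 released (springs back by itself), 0.46 squeezed home to its stop. A squeeze right home (beyond 0.44) and a full release (below 0.03) make one click: the bar goes on about 7 mm and a pawl holds it; a shorter squeeze may gain nothing. It hinges on a level axis at clamp x = -28 mm, 64 mm above the desk; its top moves towards the hand grip.
- trigger_front (a point): Where to press: on the trigger's front face (away from the hand grip), 45 mm above its pivot; at clamp x = -18.5 mm at rest, -39 mm squeezed home. Dark blade 18 mm wide, 10 thick, top 127 mm up. A free squeeze takes about 8 N here near its end; gripping the case adds about 0.6 N per newton of grip. After release the grip is 1 to 4 N less.
- grip_back (a point): Point on the back of the fixed hand grip, 108 mm above the desk, at clamp x = -70 mm, opposite trigger_front: the two are 51.5 mm apart at rest, 31 mm squeezed home. The hand grip is 12 mm thick (x), 24 mm wide (y), its top 125 mm above the desk. Axes as the clamp's.
- oil_bottle: Amber dropper bottle, 30 mm diameter, 78 mm tall; bystander. Origin: centre of its underside.
- spare_eyepiece: Black stepped eyepiece standing on the desk, 35 mm wide, 46 mm tall; bystander. Origin: centre of its underside.
- strip_tin: White round tin, 41 mm wide, 111 mm tall; bystander. Origin: centre of its underside.
- tape_roll: Roll of clear tape lying flat, 57 mm across, 18 mm high; bystander. Origin: centre of its underside.
- sample_cup: Sample cup with screw lid, 64 mm wide, 69 mm tall; bystander. Origin: centre of its underside.
- sticky_notes: Pad of sticky notes, 51 x 51 x 13 mm; bystander. Origin: centre of its underside.
- label_roll: Roll of white labels lying flat, 66 mm across, 26 mm high; bystander. Origin: centre of its underside.
- jaw: Toothed bar with jaw and sprung pad; moves along the clamp's x. Its origin is the clamp's origin when fully back. The robot must not push it (limit 3 N).

How it is judged:
By the outcome, as a careful person would: the job done as asked, in the order asked, and still so for the second after the job is handed in, with the robot touching nothing.
It also fails if it takes over 69 s, if anything falls off the work surface, if the arm or the gripper's body presses on something with over 40 N, if the wrist force passes 120 N, or if a joint passes its speed limit or range.

## Robot

A 6-joint arm with a two-finger parallel gripper is mounted at the origin on a cart in front of the work surface, level with it; the furniture and walls round the work are solid. World frame = base frame: x ahead of the robot, y to its left, z up, the work surface at z = 0. Lengths are in mm, angles in rad, forces in N, time in s.
With the tool pointing down it reaches from about 350 to 875 mm from the base axis. Payload 4.2 kg.
Tool frame: the origin (TCP) lies at the very end of the fingers, on their centre line; the grasp point (between the pads) lies arm.grip_depth behind it (arm.grip_depth is the distance from the TCP to the grasp point, in mm); z points along the fingers, y is the direction in which the jaws open and shut (so a half turn about z gives the same grasp; the last joint's range is limited). The gripper opens to 85 mm and grips with 20 to 120 N. Pads are 22 mm wide; open, the fingers measure 114 mm over their backs; the gripper's body (76 mm by 85 mm) begins 54 mm behind the grasp point. The pads swing forward as they close: fully open they stand 13 mm farther back than shut.
Start: joints at [-0.892, 0.385, 0.008, 0, -1.194, -0.259], TCP at [254.749, -570.703, 198.712] pointing down, gripper open.
Joint ranges: [-3.14, 3.14], [-1.21, 2.06], [-1.07, 1.41], [-3.16, 2.05], [-2.99, -0.16], [-3.1, 3.1]. Speed limits (rad/s): [2.79, 2.79, 3.14, 3.14, 3.14, 3.14].

## Interface

Orientations are given as a unit quaternion [x, y, z, w].
In Python, from bench import arm, optics, workorder gives the robot as it stands. The module is installed in compiled form; this text tells all that it offers.
- The arm moves only by the tool play_rows, never from a script. Its arguments are lists of equal length, an entry for each row: "travel": the shift along the tool's x, y, z in m, a list of three; "rotation": the turn, a rotation vector about the tool's x, y, z in rad, a list of three; "grip": the opening, from 0 (shut) to 1 (fully open). In form: {"travel": [[x, y, z], ...], "rotation": [[rx, ry, rz], ...], "grip": [grip, ...]}. A call has 1 to 12 rows; each row shifts and turns the commanded pose from where the row before left it, along the tool's axes as they then stand; what a row does not reach is not made up. A row lasts 1/12 s, in which the tool goes at most 41.7 mm and 7.16 degrees, less where a joint would pass 70% of its speed; a pose out of reach is approached as far as the arm can. A call is refused whole if a number of a shift passes 0.0417 or a number of a turn 0.125, either way. A call with a gripper value outside its range is refused whole. The fingers move at their own pace and stop on an object; the grip force is fixed at half the most. Time passes only in rows, so rows that do not move let the fingers close. It gives the time, the measured TCP pose, the force and the opening at its end, in the units of the state.
- arm.read_state(): the state, without advancing time (a new reading comes with each control period).
- optics.get_image(name): name is "scene" or "side" or "wrist"; returns a dict with "image" (400x640x3 uint8, blue, green, red), "depth" (400x640 float32, mm along the optical axis (not along the pixel's ray), 0 where there is no reading), "camera_matrix" (3x3 intrinsics, pixels), "R" (3x3) and "t" (3): a world point X has camera coordinates R X + t; the wrist camera has in their place "hand_eye" (4x4, takes a point from camera to tool coordinates, whose origin is the TCP and whose axes are the flange's). Camera axes: x right, y down, z forward; pixel columns grow to the right and rows downward; lengths in mm; the calibration is good to about 2 mm. A picture is of the moment at which its call begins: read the wrist's pose just before it.
- workorder.job_done(): hands the job in, once; it reports no verdict.
The state is a dict: "clock": time; "joints": joint angles; "joint_vel": joint speeds; "joint_efforts": joint torques, N m; "position": TCP position; "ee_rot": TCP orientation; "contact_force": force on the tool from outside, world axes, zero at the start; "wrist_torque": the same for the moment, N m; "gripper_width": finger opening in mm.
Only numpy, scipy, OpenCV 4.12 (cv2) and the standard library are available. Lean on these libraries where they do the work, as an engineer would, in place of code of your own. Each camera call takes 0.05 s, during which the arm holds its last target. There are 200 camera calls.

## Working session

There is one attempt and no reset: what is moved stays moved. The work goes in short steps, Python scripts to look and compute and a tool call to move; the robot and the scene stay as the last step left them, time stands still between calls to the robot, and variables do not carry over. Pictures are saved under pics/ and viewed, about 8 in all and at most 12, crops included, and the job is handed in when it is done.

Besides the shell and the picture viewer there is one more tool, called after ">>>" by a JSON object that holds its "method" and its "body". play_rows: Moves the arm, as the interface text tells. Its arguments: {"type":"object","properties":{"travel":{"type":"array","items":{"type":"array","items":{"type":"number"}}},"rotation":{"type":"array","items":{"type":"array","items":{"type":"number"}}},"grip":{"type":"array","items":{"type":"number"}}},"required":["travel","rotation","grip"]}

```bash
mkdir -p pics; cat > h.py <<'E'
import numpy as np, cv2
from bench import arm, optics, workorder
from scipy.spatial.transform import Rotation as Ro
def shot(n,f=None):
    d=optics.get_image(n)
    if f: cv2.imwrite('pics/'+f,d['image'])
    np.savez('/tmp/%s.npz'%n,**{k:v for k,v in d.items()})
    return d
def world(d,s=None):
    K=d['camera_matrix'];z=d['depth'];v,u=np.mgrid[:400,:640]
    P=np.stack([(u-K[0,2])*z/K[0,0],(v-K[1,2])*z/K[1,1],z],-1)
    if 'R' in d: W=(P-d['t'])@d['R']
    else:
        H=d['hand_eye'];T=P@H[:3,:3].T+H[:3,3]
        W=T@Ro.from_quat(s['ee_rot']).as_matrix().T+s['position']
    W[z==0]=np.nan
    return W
E
python3 - <<'E'
from h import *
s=arm.read_state();print(s,arm.grip_depth)
a=shot('scene','a.png')
b=shot('side','b.png')
for d in (a,b):
    print(d['R'].round(3).tolist(),d['t'].round(0),d['camera_matrix'].tolist(), d['depth'].min(),d['depth'].max())
cv2.imwrite('pics/ab.png',cv2.resize(np.vstack([a['image'],b['image']]),(480,600)))
E
```

```text
{'clock': 0.0, 'joints': array([-8.92390994e-01,  3.85562566e-01,  6.63830191e-03, -5.25224012e-04,
       -1.19405210e+00, -2.58590435e-01]), 'joint_vel': array([-1.21458919e-03, -3.56414838e-04,  1.02650172e-03,  3.21124187e-04,
        1.84778456e-03,  9.91170969e-06]), 'joint_efforts': array([ 5.54993640e-04, -3.92286837e+01,  1.88393050e+01,  4.18616027e+00,
       -4.77977112e-03, -9.92802342e-06]), 'position': array([ 254.4846294 , -570.11012094,  197.61906228]), 'ee_rot': array([-2.08274497e-01,  9.78069776e-01,  1.08278567e-03, -2.74407300e-04]), 'contact_force': array([-0.03724019,  0.75714223, -0.30541631]), 'wrist_torque': array([-0.00726001, -0.04158717, -0.05646164]), 'gripper_width': 85.53636137452247} 18.700000000000003
[[0.838, -0.545, 0.017], [-0.308, -0.499, -0.81], [0.45, 0.674, -0.586]] [-448.  247. 1215.] [[465.9458370286409, 0.0, 318.0066779561248], [0.0, 465.9458370286409, 201.2796252907126], [0.0, 0.0, 1.0]] 0.0 3055.7632
[[0.889, -0.458, -0.015], [-0.175, -0.31, -0.934], [0.423, 0.833, -0.356]] [-487.  189. 1295.] [[496.5763439017557, 0.0, 315.1519077487066], [0.0, 496.5763439017557, 198.2359255181997], [0.0, 0.0, 1.0]] 0.0 3247.6267
```

View pics/a.png

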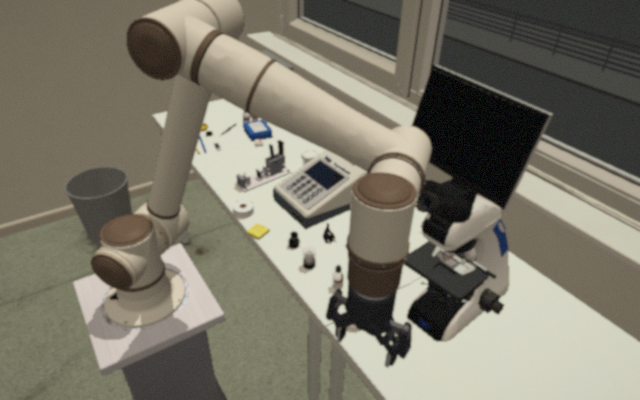

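View pics/b.png

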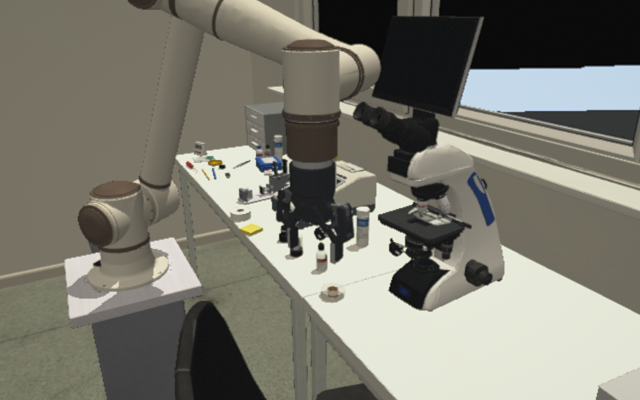

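The scene view shows the clamp near (265,170). The small items stand around (240–340, 210–280): notes at (258,231), dark items at (294,240) and (309,260), and the bottle at (338,275). I'll zoom in with a rectified world-coordinate map.

```bash
python3 - <<'E'
from h import *
d=dict(np.load('/tmp/scene.npz'));W=world(d)
c=d['image'][120:320,190:390];c=cv2.resize(c,(600,600),interpolation=cv2.INTER_CUBIC)
d2=dict(np.load('/tmp/side.npz'));W2=world(d2)
c2=d2['image'][150:310,215:375];c2=cv2.resize(c2,(600,600),interpolation=cv2.INTER_CUBIC)
cv2.imwrite('pics/c.png',cv2.resize(np.hstack([c,c2]),(800,400)))
# top-down clusters
for n,w in(('scene',W),('side',W2)):
    m=(w[...,2]>8)&(w[...,2]<160)&(w[...,0]>200)&(w[...,0]<750)&(abs(w[...,1])<550)
    k,l,st,ce=cv2.connectedComponentsWithStats(m.astype(np.uint8))
    for i in range(1,k):
        if st[i,4]>25:
            p=w[l==i];print(n,ce[i].round(),st[i,4],p.min(0).round(),p.max(0).round(),np.median(p,0).round())
E
```

```text
scene [274. 163.] 615 [475. 305.   8.] [619. 371. 129.] [561. 334.  49.]
scene [318. 188.] 4456 [479.  -2.   8.] [724. 333. 140.] [586.  72.  84.]
scene [244. 181.] 180 [414. 294.   8.] [483. 354.  52.] [432. 318.  31.]
scene [243. 208.] 288 [340. 159.   8.] [404. 232.  31.] [370. 185.  24.]
scene [258. 230.] 189 [332.  44.   8.] [399. 107.  17.] [365.  75.  12.]
scene [329. 235.] 164 [ 506. -104.    8.] [560. -15.  37.] [525. -77.  24.]
scene [294. 239.] 142 [410. -51.   8.] [444. -15.  47.] [425. -39.  27.]
scene [309. 257.] 243 [ 402. -151.    8.] [ 437. -114.   64.] [ 414. -140.   45.]
scene [454. 307.] 3534 [ 517. -550.   10.] [ 750. -405.  160.] [ 571. -500.   67.]
scene [338. 278.] 213 [ 425. -256.    9.] [ 452. -228.   78.] [ 436. -245.   45.]
scene [352. 327.] 30 [ 381. -385.    9.] [ 394. -369.   20.] [ 388. -377.   14.]
side [276. 183.] 652 [481. 146.   8.] [624. 546. 127.] [559. 333.  52.]
side [354. 197.] 1749 [ 593. -186.    8.] [750. 205. 143.] [682.  12.  96.]
side [246. 194.] 165 [419. 298.   8.] [484. 349.  49.] [435. 317.  31.]
side [240. 213.] 219 [343. 155.   8.] [408. 231.  28.] [373. 181.  23.]
side [303. 224.] 77 [491.  -2.   8.] [545.  17.  40.] [508.   7.  19.]
side [251. 228.] 136 [337.  43.   8.] [400. 104.  15.] [367.  73.  12.]
side [282. 233.] 86 [412. -48.   8.] [434. -17.  47.] [423. -38.  24.]
side [440. 270.] 5744 [ 518. -550.    8.] [ 750. -202.  160.] [ 606. -498.   74.]
side [319. 233.] 101 [ 508. -104.    8.] [539. -51.  35.] [520. -81.  20.]
side [298. 247.] 144 [ 405. -151.    8.] [ 441. -119.   60.] [ 425. -143.   25.]
side [321. 258.] 268 [ 428. -258.    8.] [ 456. -232.   78.] [ 439. -246.   40.]
side [333. 291.] 322 [ 380. -389.    8.] [ 438. -332.   21.] [ 406. -365.   17.]
```

View pics/c.png

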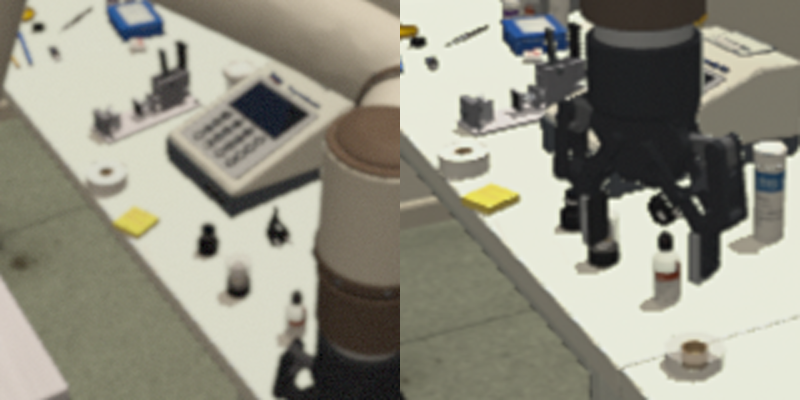

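```bash
cat >> h.py <<'E'
def plan(p,yaw=None,n=None,pts=False):
    """rows to world TCP p with tool-down; yaw=angle of tool y axis in world. Constant tool orientation steps; rotation first computed per row"""
    s=arm.read_state();R=Ro.from_quat(s['ee_rot']);
    x=R.apply([0,1,0]);cy=np.arctan2(x[1],x[0]);dy=0 if yaw is None else (yaw-cy+np.pi/2)%np.pi-np.pi/2
    # ideal target: tool z down, y axis at cy+dy
    a=cy+dy;Y=np.array([np.cos(a),np.sin(a),0]);Z=np.array([0,0,-1.]);X=np.cross(Y,Z)
    rv=(R.inv()*Ro.from_matrix(np.stack([X,Y,Z],1))).as_rotvec()
    if yaw is None: rv*=0
    d=np.array(p)-s['position'];n=n or int(max(np.ceil(np.linalg.norm(d)/38),np.ceil(np.linalg.norm(rv)/.11),1))
    print('n',n,'world',d.round(1),'rot/row',(rv/n).round(4))
    for i in range(n):
        Ri=R*Ro.from_rotvec(rv*i/n);print((Ri.inv().apply(d)/n/1000).round(4).tolist())
def st():
    s=arm.read_state();print(round(s['clock'],2),s['position'].round(1),s['ee_rot'].round(4),s['contact_force'].round(1),round(s['gripper_width'],1));return s
E
python3 - <<'E'
from h import *
s=arm.read_state();d=optics.get_image('wrist');print(d['hand_eye'].round(3).tolist(),d['camera_matrix'].tolist())
plan([421,-135,240],np.pi/2)
E
```

```text
[[-0.001, -0.957, -0.29, 73.896], [1.0, -0.0, -0.001, -1.492], [0.001, -0.29, 0.957, -175.06], [0.0, 0.0, 0.0, 1.0]] [[298.87351187504385, 0.0, 319.8931664235077], [0.0, 298.87351187504385, 199.55647974938833], [0.0, 0.0, 1.0]]
n 13 world [166.5 435.3  42.1] rot/row [ 0.0001 -0.      0.0323]
[-0.0253, 0.0254, -0.0032]
[-0.0245, 0.0262, -0.0032]
[-0.0236, 0.0269, -0.0032]
[-0.0228, 0.0277, -0.0032]
[-0.0219, 0.0284, -0.0032]
[-0.0209, 0.0291, -0.0032]
[-0.02, 0.0298, -0.0032]
[-0.019, 0.0304, -0.0032]
[-0.018, 0.031, -0.0032]
[-0.017, 0.0316, -0.0032]
[-0.016, 0.0321, -0.0032]
[-0.0149, 0.0326, -0.0032]
[-0.0139, 0.0331, -0.0032]
```

>>> {"method": "play_rows", "body": {"travel": [[-0.0253,0.0254,-0.003],[-0.0245,0.0262,-0.003],[-0.0236,0.0269,-0.003],[-0.0228,0.0277,-0.003],[-0.0219,0.0284,-0.003],[-0.0209,0.0291,-0.003],[-0.02,0.0298,-0.003],[-0.019,0.0304,-0.003],[-0.018,0.031,-0.003],[-0.017,0.0316,-0.003],[-0.016,0.0321,-0.003],[-0.0149,0.0326,-0.003]], "rotation": [[0,0,0.0323],[0,0,0.0323],[0,0,0.0323],[0,0,0.0323],[0,0,0.0323],[0,0,0.0323],[0,0,0.0323],[0,0,0.0323],[0,0,0.0323],[0,0,0.0323],[0,0,0.0323],[0,0,0.0323]], "grip": [1,1,1,1,1,1,1,1,1,1,1,1]}}

```text
clock: 1.15
position: [408.3, -167.0, 234.9]
ee_rot: [-0.015, 1.0, 0.0, 0.0]
contact_force: [0.7, 0.5, 0.4]
gripper_width: 85.6
```

>>> {"method": "play_rows", "body": {"travel": [[-0.0139,0.033,-0.003],[0,0,0],[0,0,0]], "rotation": [[0,0,0.0323],[0,0,0],[0,0,0]], "grip": [1,1,1]}}

```text
clock: 1.4
position: [421.5, -133.7, 237.7]
ee_rot: [-0.002, 1.0, 0.0, 0.0]
contact_force: [-0.1, 0.5, -0.2]
gripper_width: 85.1
```

```bash
cat >> h.py <<'E'
def clusters(w,zmin=8,zmax=160,n=60):
    m=(w[...,2]>zmin)&(w[...,2]<zmax)
    k,l,sta,ce=cv2.connectedComponentsWithStats(m.astype(np.uint8))
    for i in range(1,k):
        if sta[i,4]>n:
            p=w[l==i];print(ce[i].round(),sta[i,4],np.percentile(p,1,0).round(1),np.percentile(p,99,0).round(1))
E
python3 - <<'E'
from h import *
s=st();print(s['joints'].round(2))
d=shot('wrist','w1.png');W=world(d,s);clusters(W)
m=(abs(W[...,0]-421)<40)&(abs(W[...,1]+135)<40)&(W[...,2]<75)&(W[...,2]>5)
p=W[m];
for lo,hi in((5,20),(20,40),(40,57),(57,75)):
    q=p[(p[:,2]>lo)&(p[:,2]<hi)];
    if len(q)>20: print(lo,len(q),q.min(0).round(1),q.max(0).round(1),q[:,2].max())
E
```

```text
1.4 [ 421.5 -133.7  237.7] [-2.e-03  1.e+00  1.e-04  0.e+00] [-0.1  0.5 -0.2] 85.1
[ 0.06  0.04 -0.34 -0.   -1.19 -1.63]
[482. 125.] 1633 [337.8  46.7   8.9] [397.  105.7  14.4]
[576. 131.] 2605 [343.6 161.9   8.6] [405.6 225.3  27.4]
[152. 155.] 1471 [ 381.5 -386.1    8.5] [ 435.5 -331.3   20.2]
[325. 171.] 792 [ 405.4 -146.    11.6] [ 438.6 -113.1   61.3]
[397. 174.] 619 [413.7 -49.2  10.1] [445.1 -18.3  46.5]
[241. 185.] 642 [ 428.6 -249.5    9.3] [ 455.1 -223.8   78.1]
[636. 179.] 72 [428.  296.9   8. ] [451.4 306.2  12.6]
[633. 210.] 66 [471.5 302.4   8. ] [499.  319.5   9.6]
[524. 270.] 16255 [483.3   3.2  12.6] [711.  318.2 104.8]
[371. 243.] 875 [508.8 -98.8  12.9] [560.2 -18.9  35.9]
[ 83. 282.] 9563 [ 522.2 -511.3   14.4] [ 638.3 -394.7  147. ]
[633. 270.] 651 [531.6 323.4   8.2] [612.1 340.9  32.2]
[298. 313.] 1684 [ 595.8 -182.8   10.2] [ 623.9 -146.3  112.3]
[617. 291.] 62 [611.7 317.9   8. ] [624.5 337.   13.2]
[246. 319.] 837 [ 641.9 -286.7   11.5] [ 684.  -204.1   36. ]
[416. 325.] 261 [630.8   6.9   8.7] [711.8  15.6  69.3]
[146. 387.] 1004 [ 710.  -399.3   46.6] [ 786.5 -378.6  102.5]
[493. 387.] 1009 [654.5  53.3 121.4] [691.2 105.8 132.3]
5 41 [ 405.2 -146.     5.5] [ 417.  -113.5   20. ] 19.99998806978067
20 58 [ 405.2 -146.6   20.1] [ 419.9 -113.2   39.4] 39.39666694304802
40 83 [ 405.4 -146.1   40.3] [ 440.1 -112.1   57. ] 56.98706778995992
57 621 [ 406.5 -146.1   57. ] [ 439.9 -112.2   62.2] 62.18839348766002
```

View pics/w1.png

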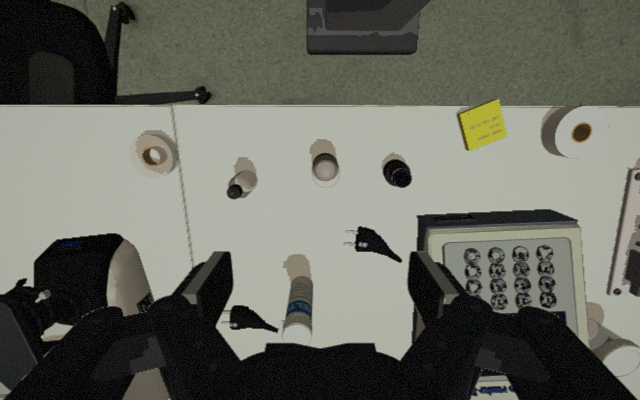

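>>> {"method": "play_rows", "body": {"travel": [[-0.0003,0.0008,0.036],[-0.0003,0.0008,0.036],[-0.0003,0.0008,0.036],[-0.0003,0.0008,0.036],[-0.0003,0.0008,0.036],[0,0,0.031],[0,0,0],[0,0,0]], "rotation": [[0,0,0],[0,0,0],[0,0,0],[0,0,0],[0,0,0],[0,0,0],[0,0,0],[0,0,0]], "grip": [1,1,1,1,1,1,0.6,0.5]}}

```text
clock: 2.12
position: [421.2, -132.5, 25.9]
ee_rot: [0.001, 1.0, -0.0, -0.002]
contact_force: [0.8, -0.2, 0.9]
gripper_width: 63.8
```

>>> {"method": "play_rows", "body": {"travel": [[0,0,0],[0,0,0],[0,0,0],[0,0,0],[0,0,0]], "rotation": [[0,0,0],[0,0,0],[0,0,0],[0,0,0],[0,0,0]], "grip": [0.42,0.4,0.4,0.4,0.4]}}

```text
clock: 2.53
position: [423.3, -131.3, 27.8]
ee_rot: [0.0, 1.0, 0.0, 0.001]
contact_force: [-0.0, -1.0, 0.4]
gripper_width: 34.5
```

>>> {"method": "play_rows", "body": {"travel": [[0,0,0],[0,0,0],[0,0,-0.01],[0,0,-0.02]], "rotation": [[0,0,0],[0,0,0],[0,0,0],[0,0,0]], "grip": [0.36,0.36,0.36,0.36]}}

```text
clock: 2.87
position: [420.6, -131.3, 55.3]
ee_rot: [0.0, 1.0, 0.0, -0.003]
contact_force: [0.1, 0.7, -0.3]
gripper_width: 30.9
```

```bash
python3 - <<'E'
from h import *
s=st();d=shot('wrist','w2.png')
cv2.imwrite('pics/w2.png',d['image'][60:400,150:490])
E
```

```text
2.87 [ 420.6 -131.3   55.3] [ 2.0e-04  1.0e+00  0.0e+00 -2.9e-03] [ 0.1  0.7 -0.3] 30.9
```

View pics/w2.png

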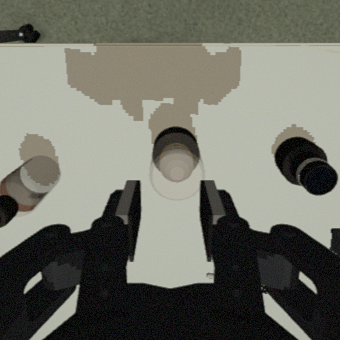

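```bash
python3 - <<'E'
from h import *
s=arm.read_state();d=dict(np.load('/tmp/wrist.npz'));H=d['hand_eye'];K=d['camera_matrix']
for p in([0,0,0],[0,0,-18.7],[0,18,-18.7],[0,-18,-18.7]):
    c=np.linalg.inv(H)@np.r_[p,1];q=K@c[:3];print(p,(q[:2]/q[2]).round(),c[2].round())
W=world(d,s)
for v in range(180,340,10): print(v,d['depth'][v,325].round(0),W[v,325].round(0))
for u in (282,290,350,358): print(u,[ (v,W[v,u].round(0).tolist()) for v in (250,270,290,310)])
E
```

```text
[0, 0, 0] [322. 230.] 189.0
[0, 0, -18.7] [323. 243.] 171.0
[0, 18, -18.7] [354. 243.] 171.0
[0, -18, -18.7] [291. 243.] 171.0
180 235.0 [ 405. -129.    6.]
190 224.0 [ 410. -129.   18.]
200 200.0 [ 409. -130.   44.]
210 181.0 [ 410. -130.   63.]
220 182.0 [ 416. -130.   65.]
230 184.0 [ 423. -130.   64.]
240 186.0 [ 429. -130.   64.]
250 189.0 [ 437. -130.   63.]
260 257.0 [ 475. -129.    5.]
270 259.0 [ 485. -129.    5.]
280 263.0 [ 495. -129.    4.]
290 265.0 [ 505. -129.    5.]
300 268.0 [ 515. -128.    5.]
310 269.0 [ 525. -128.    7.]
320 274.0 [ 537. -128.    5.]
330 275.0 [ 546. -128.    7.]
282 [(250, [414.0, -151.0, 108.0]), (270, [414.0, -148.0, 127.0]), (290, [422.0, -148.0, 129.0]), (310, [430.0, -148.0, 131.0])]
290 [(250, [422.0, -149.0, 92.0]), (270, [431.0, -149.0, 96.0]), (290, [505.0, -160.0, 5.0]), (310, [526.0, -160.0, 5.0])]
350 [(250, [419.0, -118.0, 99.0]), (270, [429.0, -118.0, 101.0]), (290, [505.0, -106.0, 5.0]), (310, [525.0, -106.0, 6.0])]
358 [(250, [413.0, -115.0, 110.0]), (270, [413.0, -118.0, 127.0]), (290, [420.0, -118.0, 131.0]), (310, [431.0, -117.0, 130.0])]
```

```bash
python3 - <<'E'
from h import *
s=arm.read_state();D=dict(np.load('/tmp/wrist.npz'))['depth']
print(D[230:300:5,286].round(),D[230:300:5,291].round(), D[230:300:5,278].round())
for n in('side','scene'):
    d=shot(n);W=world(d)
    m=(abs(W[...,0]-421)<40)&(abs(W[...,1]+131)<70)&(W[...,2]>0)&(W[...,2]<170)
    for z in range(0,170,10):
        q=W[m&(W[...,2]>=z)&(W[...,2]<z+10)]
        if len(q)>3: print(n,z,len(q),q.min(0).round(),q.max(0).round())
    K=d['camera_matrix']
    c=d['R']@s['position']+d['t'];u=K@c;u=u/u[2];print('tcp px',u)
    x,y=int(u[0]),int(u[1]);cv2.imwrite('pics/z_%s.png'%n,cv2.resize(d['image'][y-70:y+50,x-60:x+60],(400,400),interpolation=cv2.INTER_CUBIC))
cv2.imwrite('pics/z.png',np.hstack([cv2.imread('pics/z_side.png'),cv2.imread('pics/z_scene.png')]))
E
```

```text
[248. 249. 150. 144. 140. 137. 136. 137. 137. 138. 138. 137. 138. 137.] [248. 248. 251. 253. 254. 255. 255. 257. 258. 260. 261. 264. 265. 266.] [248. 250. 149. 145. 138. 134. 129. 126. 122. 119. 118. 119. 120. 122.]
side 0 175 [ 382. -201.    0.] [459. -64.  10.]
side 10 44 [ 405. -150.   10.] [ 435. -122.   20.]
side 20 42 [ 404. -150.   20.] [ 435. -123.   29.]
side 30 47 [ 405. -148.   30.] [ 436. -125.   40.]
side 40 40 [ 406. -151.   40.] [ 436. -125.   49.]
side 50 87 [ 406. -151.   50.] [ 439. -114.   60.]
side 60 6 [ 413. -143.   60.] [ 432. -124.   61.]
side 90 29 [ 415. -158.   92.] [ 435. -111.  100.]
side 100 48 [ 413. -162.  100.] [ 431. -112.  109.]
side 110 51 [ 414. -164.  111.] [ 432. -112.  120.]
side 120 42 [ 414. -164.  120.] [ 433. -109.  129.]
side 130 45 [ 411. -179.  130.] [434. -95. 140.]
side 140 71 [ 411. -184.  141.] [438. -88. 150.]
side 150 72 [ 409. -188.  150.] [437. -79. 160.]
side 160 83 [ 406. -194.  160.] [435. -76. 170.]
tcp px [296.47392043 235.016506     1.        ]
scene 0 264 [ 381. -201.    0.] [460. -63.   9.]
scene 10 37 [ 403. -150.   10.] [ 432. -116.   20.]
scene 20 32 [ 402. -149.   20.] [ 431. -120.   30.]
scene 30 34 [ 403. -149.   30.] [ 431. -126.   40.]
scene 40 33 [ 403. -147.   40.] [ 433. -129.   50.]
scene 50 82 [ 403. -150.   51.] [ 437. -112.   60.]
scene 60 20 [ 405. -145.   60.] [ 433. -120.   62.]
scene 90 26 [ 412. -159.   91.] [ 433. -114.  100.]
scene 100 44 [ 411. -163.  100.] [ 431. -113.  110.]
scene 110 42 [ 411. -162.  110.] [ 431. -113.  120.]
scene 120 38 [ 411. -163.  120.] [ 430. -111.  130.]
scene 130 31 [ 409. -178.  130.] [426. -95. 140.]
scene 140 71 [ 408. -184.  140.] [434. -84. 150.]
scene 150 60 [ 406. -188.  150.] [435. -78. 160.]
scene 160 84 [ 405. -192.  160.] [433. -74. 170.]
tcp px [311.07119931 249.70623764   1.        ]
```

View pics/z.png

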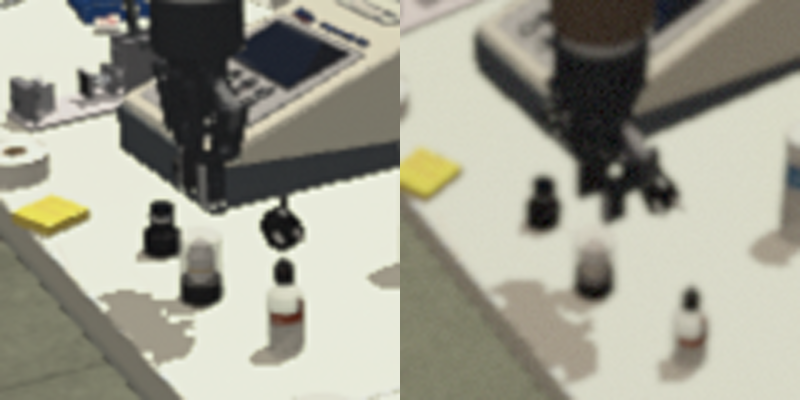

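>>> {"method": "play_rows", "body": {"travel": [[-0.001,0.001,0],[-0.001,0,0],[0,0,0],[0,0,0.025],[0,0,0.02],[0,0,0]], "rotation": [[0,0,0],[0,0,0],[0,0,0],[0,0,0],[0,0,0],[0,0,0]], "grip": [0.6,0.6,0.6,0.6,0.6,0.6]}}

```text
clock: 3.52
position: [421.3, -130.3, 8.4]
ee_rot: [0.001, 1.0, 0.0, -0.004]
contact_force: [-0.6, 0.5, 0.3]
gripper_width: 51.0
```

```bash
cat >> h.py <<'E'
def tip(c,r=45,zlo=None,n='side'):
    W=world(shot(n));s=st()
    m=(abs(W[...,0]-c[0])<20)&(abs(W[...,1]-c[1])<r)&(W[...,2]>8)&(W[...,2]<170)
    for z in range(0,130,6):
        q=W[m&(W[...,2]>=z)&(W[...,2]<z+6)]
        if len(q)>1: print(z,len(q),q.min(0).round(),q.max(0).round())
E
python3 - <<'E'
from h import *
tip((421,-131))
E
```

```text
3.57 [ 422.6 -130.5   10. ] [ 2.e-04  1.e+00 -2.e-04 -3.e-03] [ 0.2  0.3 -0.7] 51.2
6 15 [ 407. -149.    8.] [ 435. -123.   11.]
12 30 [ 406. -149.   12.] [ 437. -124.   18.]
18 21 [ 406. -149.   18.] [ 435. -124.   23.]
24 27 [ 406. -151.   24.] [ 437. -125.   30.]
30 21 [ 405. -148.   30.] [ 434. -123.   35.]
36 17 [ 405. -149.   36.] [ 419. -125.   42.]
42 24 [ 405. -166.   42.] [ 430. -101.   48.]
48 26 [ 405. -168.   48.] [ 430. -102.   54.]
54 66 [ 405. -172.   54.] [ 433. -101.   60.]
60 45 [ 406. -174.   60.] [ 433. -101.   66.]
66 30 [ 412. -172.   67.] [433. -99.  72.]
72 34 [ 411. -173.   72.] [ 433. -102.   78.]
78 24 [ 413. -173.   78.] [430. -93.  84.]
84 18 [ 410. -170.   84.] [426. -92.  90.]
90 28 [ 410. -172.   90.] [431. -88.  96.]
96 16 [ 409. -171.   96.] [432. -91. 102.]
102 18 [ 408. -167.  102.] [421. -87. 108.]
108 27 [ 405. -167.  109.] [417. -88. 113.]
114 25 [ 405. -165.  114.] [ 423. -104.  120.]
120 26 [ 406. -163.  120.] [ 424. -107.  126.]
126 24 [ 404. -165.  126.] [ 421. -107.  132.]
```

>>> {"method": "play_rows", "body": {"travel": [[0,0,0.012],[0,0,0],[0,0,0],[0,0,0],[0,0,0],[0,0,0],[0,0,0],[0,0,0]], "rotation": [[0,0,0],[0,0,0],[0,0,0],[0,0,0],[0,0,0],[0,0,0],[0,0,0],[0,0,0]], "grip": [0.5,0.45,0.42,0.4,0.38,0.38,0.38,0.38]}}

```text
clock: 4.23
position: [424.9, -130.4, 0.2]
ee_rot: [-0.0, 1.0, -0.0, 0.0]
contact_force: [-1.3, 0.9, 3.5]
gripper_width: 34.1
```

>>> {"method": "play_rows", "body": {"travel": [[0,0,0],[0,0,0],[0,0,-0.01],[0,0,-0.02],[0,0,-0.03],[0,0,0]], "rotation": [[0,0,0],[0,0,0],[0,0,0],[0,0,0],[0,0,0],[0,0,0]], "grip": [0.34,0.32,0.32,0.32,0.32,0.32]}}

```text
clock: 4.73
position: [428.2, -130.5, 63.8]
ee_rot: [-0.001, 1.0, -0.0, 0.005]
contact_force: [1.2, 0.2, -0.2]
gripper_width: 34.5
```

```bash
python3 - <<'E'
from h import *
tip((424,-131),30)
plan([480,250,250],np.pi/2)
E
```

```text
4.78 [ 426.8 -130.3   61.9] [-2.0e-04  1.0e+00  1.0e-04  3.2e-03] [-0.3  0.3 -2.6] 34.6
60 10 [ 410. -149.   63.] [ 430. -134.   66.]
66 29 [ 407. -151.   66.] [ 439. -127.   72.]
72 24 [ 408. -152.   72.] [ 438. -129.   77.]
78 30 [ 408. -154.   78.] [ 438. -129.   84.]
84 24 [ 409. -150.   85.] [ 438. -128.   90.]
90 22 [ 409. -152.   90.] [ 434. -129.   96.]
96 25 [ 409. -159.   96.] [ 440. -132.  102.]
102 22 [ 408. -160.  102.] [ 439. -136.  107.]
108 26 [ 408. -161.  108.] [ 439. -132.  114.]
114 27 [ 408. -161.  114.] [ 439. -104.  120.]
120 49 [ 408. -160.  120.] [ 440. -105.  125.]
126 25 [ 417. -160.  126.] [ 441. -106.  132.]
n 12 world [ 53.2 380.3 188.1] rot/row [0.     0.0005 0.    ]
[-0.0045, 0.0317, -0.0156]
[-0.0045, 0.0317, -0.0156]
[-0.0045, 0.0317, -0.0156]
[-0.0045, 0.0317, -0.0156]
[-0.0045, 0.0317, -0.0157]
[-0.0045, 0.0317, -0.0157]
[-0.0045, 0.0317, -0.0157]
[-0.0045, 0.0317, -0.0157]
[-0.0045, 0.0317, -0.0157]
[-0.0045, 0.0317, -0.0157]
[-0.0045, 0.0317, -0.0157]
[-0.0044, 0.0317, -0.0157]
```

>>> {"method": "play_rows", "body": {"travel": [[0,0.01,-0.03],[0,0.025,-0.025],[0,0.033,-0.02],[0,0.034,-0.015],[0,0.034,-0.01],[0,0.034,-0.01],[0,0.034,-0.01],[0,0.034,-0.01],[0,0.034,-0.01],[0,0.034,-0.01],[0,0.034,-0.01],[0,0.02,-0.01]], "rotation": [[0,0,0],[0,0,0],[0,0,0],[0,0,0],[0,0,0],[0,0,0],[0,0,0],[0,0,0],[0,0,0],[0,0,0],[0,0,0],[0,0,0]], "grip": [0.32,0.32,0.32,0.32,0.32,0.32,0.32,0.32,0.32,0.32,0.32,0.32]}}

```text
clock: 5.78
position: [424.0, 232.3, 228.6]
ee_rot: [-0.001, 1.0, -0.0, -0.001]
contact_force: [1.1, -1.2, -0.4]
gripper_width: 34.5
```

>>> {"method": "play_rows", "body": {"travel": [[0,0,0],[0,0,0]], "rotation": [[0,0,0],[0,0,0]], "grip": [0.32,0.32]}}

```text
clock: 5.95
position: [424.0, 230.4, 228.4]
ee_rot: [-0.001, 1.0, -0.001, -0.001]
contact_force: [-0.5, -0.1, -1.0]
gripper_width: 34.1
```

```bash
python3 - <<'E'
from h import *
s=st();print(s['joints'].round(2))
d=shot('wrist','w3.png');W=world(d,s);np.save('/tmp/W3.npy',W)
desk=W[(W[...,2]<20)&(W[...,0]<420)&(W[...,0]>350)];print('desk z',np.median(desk[:,2]))
z0=np.median(desk[:,2])
# topdown height map plot around clamp
g=np.zeros((400,400),np.float32)
P=W.reshape(-1,3);P=P[~np.isnan(P[:,0])]
P=P[(P[:,0]>400)&(P[:,0]<680)&(P[:,1]>200)&(P[:,1]<430)&(P[:,2]<160)]
im=np.zeros((560,460),np.float32)
np.maximum.at(im,((680-P[:,0])*2).astype(int).clip(0,559).__class__ and (((680-P[:,0])*2).astype(int).clip(0,559),((430-P[:,1])*2).astype(int).clip(0,459)),P[:,2]+1)
c=cv2.applyColorMap((im*1.8).clip(0,255).astype(np.uint8),cv2.COLORMAP_JET);c[im==0]=0
big=np.zeros((560,800,3),np.uint8);big[:,:340]=c[:,:340];
r=cv2.resize(d['image'][:,270:640],(460,497));big[:497,340:]=r
cv2.imwrite('pics/map.png',big)
E
```

```text
5.95 [424.  230.4 228.4] [-7.e-04  1.e+00 -6.e-04 -1.e-03] [-0.5 -0.1 -1. ] 34.1
[ 0.83  0.12 -0.28 -0.   -1.18 -2.4 ]
desk z -0.07515208611872026
```

View pics/map.png

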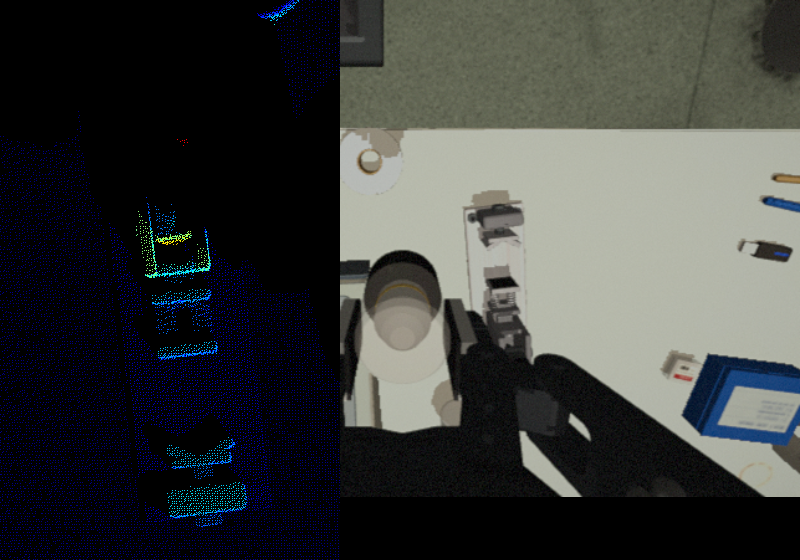

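```bash
cat > fit.py <<'E'
from h import *
W=np.load('/tmp/W3.npy');P=W.reshape(-1,3);P=P[~np.isnan(P[:,0])]
P=P[(P[:,0]>400)&(P[:,0]<640)&(P[:,1]>270)&(P[:,1]<400)]
o=np.array([539.,340.]);yaw=np.pi+.115
def loc(P,o,yaw):
    d=P[:,:2]-o;c,s=np.cos(yaw),np.sin(yaw);return np.c_[d@[c,s],d@[-s,c],P[:,2]]
for it in range(3):
    L=loc(P,o,yaw)
    post=L[(L[:,2]>14)&(L[:,2]<44)&(L[:,0]>111)&(L[:,0]<124)&(abs(L[:,1])<17)]
    hou=L[(L[:,2]>20)&(L[:,2]<68)&(L[:,0]>-12)&(L[:,0]<4)&(abs(L[:,1])<15)]
    plate=L[(L[:,2]>5.5)&(L[:,2]<11)&(L[:,0]>10)&(L[:,0]<115)&(abs(L[:,1])<45)]
    sl=[]
    lo=[];hi=[];xs=[]
    for x in range(10,112,6):
        q=plate[(plate[:,0]>=x)&(plate[:,0]<x+6),1]
        if len(q)>20: lo.append(np.percentile(q,1));hi.append(np.percentile(q,99));xs.append(x+3)
    a=np.polyfit(xs,lo,1);b=np.polyfit(xs,hi,1)
    print(len(post),len(hou),'post x',np.median(post[:,0]),np.polyfit(post[:,1],post[:,0],1),'hou',np.median(hou[:,0]),np.polyfit(hou[:,1],hou[:,0],1),'edges',a,b, 'z',np.median(plate[:,2]))
    dy=(a[0]+b[0])/2; cy=(a[1]+b[1])/2
    ex=(np.median(post[:,0])-117)*.5+(np.median(hou[:,0])+4)*.5
    c,s=np.cos(yaw),np.sin(yaw);o=o+ex*np.array([c,s])+cy*np.array([-s,c]);yaw+=dy*.5-.5*np.polyfit(post[:,1],post[:,0],1)[0]
    print(o,yaw-np.pi)
L=loc(P,o,yaw);
for z in((12,44),):
    q=L[(L[:,2]>14)&(L[:,2]<42)&(abs(L[:,1])<14)&(L[:,0]>0)&(L[:,0]<115)]
    h,e=np.histogram(q[:,0],np.arange(0,116,2));print([(int(k),int(v)) for k,v in zip(e,h) if v>15])
np.savez('clamp.npz',o=o,yaw=yaw)
E
python3 fit.py
```

```text
169 366 post x 116.60444847561752 [1.88412391e-03 1.17900163e+02] hou -4.8397406767020685 [ 0.01526001 -5.20885878] edges [  0.25788489 -41.04814518] [1.00008252e-02 3.08486469e+01] z 7.841499233402089
[539.02838709 345.13693705] 0.18102936568653138
171 313 post x 117.83865265691651 [1.66291770e-02 1.18722011e+02] hou -4.271613306355155 [ 0.06697892 -4.65847847] edges [  0.18766128 -35.89669707] [-0.05551586 36.02106439] z 7.83499068240117
[538.76069613 345.02472403] 0.20575113382643284
186 313 post x 117.61870883342651 [-1.01304922e-01  1.18106418e+02] hou -4.654334591725285 [ 0.09039528 -4.94507778] edges [  0.07660731 -32.51686274] [-0.07929087 35.94480172] z 7.829514100492716
[539.12830156 343.35054514] 0.25573270370103085
[(8, 45), (10, 71), (12, 36), (16, 19), (18, 22), (22, 18), (34, 17), (36, 111), (38, 61), (86, 28), (92, 60), (94, 27)]
```

```bash
cat > fit2.py <<'E'
from h import *
from fit import loc,P
o=np.array([539.6,340.6])
for yw in(.105,.115,.125):
    yaw=np.pi+yw;L=loc(P,o,yaw)
    for n,a,b,zl,zh in(('post',113,123,14,46),('postTop',102,120,44,52),('vjaw',88,100,14,40),('jaw',34,42,14,42),('jawTop',15,42,42,48),('hou',-9,0,20,68),('houtop',-50,-6,68,76),('trig',-40,-10,80,130)):
        q=L[(L[:,2]>zl)&(L[:,2]<zh)&(L[:,0]>a)&(L[:,0]<b)&(abs(L[:,1])<40)]
        if len(q)>20: print(yw,n,len(q),'x',np.median(q[:,0]).round(1),'slope',np.polyfit(q[:,1],q[:,0],1)[0].round(3),'y',np.percentile(q[:,1],[2,98]).round(1))
yaw=np.pi+.115;c,s=np.cos(yaw),np.sin(yaw);print('stand',o+62*np.array([c,s]))
np.savez('clamp.npz',o=o,yaw=yaw)
E
python3 fit2.py | grep -v edges; python3 - <<'E'
from h import *
# held case vs TCP
d=dict(np.load('/tmp/side.npz'))
W=np.load('/tmp/W3.npy');m=(abs(W[...,0]-424)<35)&(abs(W[...,1]-231)<40)&(W[...,2]>215)&(W[...,2]<300)
p=W[m]
for z in range(215,300,8):
    q=p[(p[:,2]>=z)&(p[:,2]<z+8)]
    if len(q)>10: print(z,len(q),np.percentile(q,1,0).round(1),np.percentile(q,99,0).round(1))
m=(W[...,0]>470)&(W[...,0]<560)&(W[...,1]>230)&(W[...,1]<310)&(W[...,2]>12)&(W[...,2]<120);p=W[m]
if len(p):print('keypad',len(p),p.min(0),p.max(0))
S=world(dict(np.load('/tmp/scene.npz')))
m=(S[...,0]>440)&(S[...,0]<620)&(S[...,1]>180)&(S[...,1]<300)&(S[...,2]>14)&(S[...,2]<150);p=S[m]
for x in range(440,620,20):
    q=p[(p[:,0]>=x)&(p[:,0]<x+20)]
    if len(q)>3: print(x,len(q),'ymax',np.percentile(q[:,1],98).round(),'zmax',q[:,2].max().round(), 'near', q[q[:,1]>np.percentile(q[:,1],90)].mean(0).round())
E
```

```text
[539.02838709 345.13693705] 0.18102936568653138
[538.76069613 345.02472403] 0.20575113382643284
[539.12830156 343.35054514] 0.25573270370103085
[(8, 45), (10, 71), (12, 36), (16, 19), (18, 22), (22, 18), (34, 17), (36, 111), (38, 61), (86, 28), (92, 60), (94, 27)]
0.105 post 219 x 117.0 slope -0.05 y [-15.1  22. ]
0.105 postTop 362 x 111.1 slope -0.017 y [-16.1  21.2]
0.105 vjaw 147 x 92.9 slope -0.056 y [-11.8  16.6]
0.105 jaw 200 x 37.3 slope -0.034 y [-12.8  15.5]
0.105 jawTop 98 x 34.8 slope -0.039 y [-13.8  14.8]
0.105 hou 403 x -4.3 slope -0.028 y [-15.3  16.3]
0.105 houtop 181 x -20.9 slope 0.256 y [-17.2  15.7]
0.105 trig 67 x -20.3 slope -0.019 y [-8.   6.5]
0.115 post 217 x 117.1 slope -0.041 y [-16.3  20.9]
0.115 postTop 362 x 111.1 slope -0.008 y [-17.2  20.1]
0.115 vjaw 147 x 92.9 slope -0.047 y [-12.7  15.7]
0.115 jaw 200 x 37.4 slope -0.024 y [-13.2  15.1]
0.115 jawTop 98 x 34.8 slope -0.03 y [-14.2  14.4]
0.115 hou 402 x -4.3 slope -0.019 y [-15.2  16.4]
0.115 houtop 182 x -21.0 slope 0.258 y [-17.   15.7]
0.115 trig 67 x -20.3 slope -0.01 y [-7.8  6.7]
0.125 post 217
[... 455 characters left out ...]
14.1 243.4 231. ]
231 207 [403.9 212.1 231.1] [416.1 245.1 238.8]
239 245 [403.8 211.9 239.1] [415.8 244.7 246.9]
247 270 [403.9 212.1 247. ] [415.8 245.2 255. ]
255 330 [404.  211.8 255.1] [416.2 245.3 262.9]
263 570 [404.1 200.6 263.1] [418.  256.8 271. ]
271 875 [404.3 198.5 271.1] [418.4 259.  278.9]
279 1977 [404.4 199.2 279.2] [437.  258.5 287. ]
287 3972 [406.8 200.4 287. ] [436.3 257.1 294.4]
295 804 [413.2 205.8 295.1] [435.7 252.  300. ]
460 4 ymax 190.0 zmax 47.0 near [480. 190.  39.]
480 39 ymax 196.0 zmax 69.0 near [484. 196.  43.]
500 18 ymax 195.0 zmax 73.0 near [508. 195.  66.]
520 15 ymax 198.0 zmax 80.0 near [538. 197.  77.]
540 19 ymax 203.0 zmax 90.0 near [552. 202.  77.]
```

```bash
python3 - <<'E'
from h import *
np.savez('clamp.npz',o=[539.6,340.2],yaw=np.pi+.128)
plan([479.6,333.8,228],np.pi/2+.128)
E
```

```text
n 4 world [ 5.590e+01  1.046e+02 -1.000e-01] rot/row [-0.0004 -0.0007 -0.0319]
[-0.014, 0.0261, -0.0001]
[-0.0148, 0.0257, -0.0]
[-0.0156, 0.0252, -0.0]
[-0.0164, 0.0247, 0.0]
```

>>> {"method": "play_rows", "body": {"travel": [[-0.014,0.026,0],[-0.0148,0.0257,0],[-0.0156,0.0252,0],[-0.0164,0.0247,0],[0,0,0.03],[0,0,0.035],[0,0,0.035],[0,0,0.025],[0,0,0],[0,0,0]], "rotation": [[0,0,-0.032],[0,0,-0.032],[0,0,-0.032],[0,0,-0.032],[0,0,0],[0,0,0],[0,0,0],[0,0,0],[0,0,0],[0,0,0]], "grip": [0.32,0.32,0.32,0.32,0.32,0.32,0.32,0.32,0.32,0.32]}}

```text
clock: 6.83
position: [480.1, 332.0, 103.2]
ee_rot: [-0.063, 0.998, -0.002, -0.002]
contact_force: [0.4, 0.4, 0.3]
gripper_width: 34.5
```

```bash
cat >> h.py <<'E'
def loc(P,o,yaw):
    d=P[...,:2]-o;c,s=np.cos(yaw),np.sin(yaw);return np.stack([d@[c,s],d@[-s,c],P[...,2]],-1)
def C(P):
    z=np.load('clamp.npz');return loc(P,z['o'],float(z['yaw']))
E
python3 - <<'E'
from h import *
s=st();print('tcp clamp',C(s['position']).round(1))
d=shot('wrist','w4.png');W=world(d,s);L=C(W)
desk=W[(abs(W[...,2])<15)&(L[...,0]>125)&(L[...,0]<170)];print('desk',np.median(desk[:,2]))
for z in range(96,180,10):
    q=L[(L[...,2]>z)&(L[...,2]<=z+10)&(abs(L[...,0]-62)<35)&(abs(L[...,1])<35)]
    if len(q)>20: print(z,len(q),np.percentile(q,1,0).round(1),np.percentile(q,99,0).round(1))
q=L[(L[...,2]>15)&(L[...,2]<44)&(L[...,0]>110)&(L[...,0]<125)&(abs(L[...,1])<30)];print('post',np.median(q[:,0]),np.percentile(q[:,1],[2,98]),np.polyfit(q[:,1],q[:,0],1)[0] if len(q) else 0)
for n in ('side','scene'):
    W=world(shot(n));L=C(W)
    for z in range(90,140,10):
        q=L[(L[...,2]>z)&(L[...,2]<=z+10)&(abs(L[...,0]-62)<30)&(abs(L[...,1])<30)]
        if len(q)>8: print(n,z,len(q),np.percentile(q,2,0).round(1),np.percentile(q,98,0).round(1))
    q=L[(L[...,2]>14)&(L[...,2]<50)&(L[...,0]>95)&(L[...,0]<130)&(abs(L[...,1])<30)];print('post',len(q),q.min(0).round(1),q.max(0).round(1))
E
```

```text
6.83 [480.1 332.  103.2] [-0.0633  0.998  -0.0019 -0.0015] [0.4 0.4 0.3] 34.5
tcp clamp [ 60.    0.5 103.2]
desk -0.15659979606817842
96 37 [ 70.  -11.8 103.8] [ 80.2  18.5 105.8]
106 264 [ 69.2 -13.7 106.1] [ 80.4  18.5 115.8]
116 319 [ 68.3 -14.1 116.1] [ 80.4  18.7 125.8]
126 397 [ 68.4 -14.1 126.1] [ 80.4  18.6 135.9]
136 673 [ 66.2 -26.1 136.2] [ 80.2  29.7 145.9]
146 1146 [ 52.7 -28.1 146.1] [ 80.   32.3 155.9]
156 5310 [ 47.7 -26.6 156.5] [ 79.4  30.7 165.4]
166 1240 [ 48.6 -26.7 166.1] [ 71.1  30.8 175.8]
176 1262 [ 54.2 -34.5 176.3] [ 73.4  34.6 185.9]
post 118.41997049272356 [-17.68313406  15.37159986] 0.009083328432929402
side 100 14 [ 49.8  -3.9 105.2] [ 77.7  22.3 109.5]
side 110 34 [ 46.2  -7.1 110.4] [ 77.2  22.2 119.9]
side 120 27 [ 44.9  -7.6 120.9] [ 78.   24.7 129.4]
side 130 25 [ 53.5  -1.8 131.1] [ 79.   26.5 139.9]
post 84 [ 95.2 -23.6  14.6] [123.4  27.7  48.9]
scene 100 13 [ 48.4  -4.  106. ] [ 81.3  18.3 109.5]
scene 110 28 [ 54.   -3.3 110.5] [ 81.1  19.3 119.9]
scene 120 24 [ 55.5  -5.2 120.7] [ 81.3  18.9 129.6]
scene 130 23 [ 55.3  -7.  130.5] [ 81.5  22.5 139.7]
post 100 [ 95.  -21.9  14.1] [127.5  24.9  49.7]
```

>>> {"method": "play_rows", "body": {"travel": [[0.001,0.0025,0],[0,0,0.03],[0,0,0.03],[0,0,0.025],[0,0,0.005],[0,0,0],[0,0,0]], "rotation": [[0,0,0],[0,0,0],[0,0,0],[0,0,0],[0,0,0],[0,0,0],[0,0,0]], "grip": [0.32,0.32,0.32,0.32,0.32,0.32,0.32]}}

```text
clock: 7.57
position: [480.3, 337.6, 16.4]
ee_rot: [-0.064, 0.998, 0.001, 0.001]
contact_force: [0.5, 0.6, -1.3]
gripper_width: 34.4
```

```bash
python3 - <<'E'
from h import *
s=st();print('tcp clamp',C(s['position']).round(1))
d=shot('wrist','w5.png');W=world(d,s);L=C(W)
def sh(n,a,b,zl,zh,y=30):
    q=L[(L[...,2]>zl)&(L[...,2]<zh)&(L[...,0]>a)&(L[...,0]<b)&(abs(L[...,1])<y)]
    if len(q)>10:print(n,len(q),np.percentile(q,[1,50,99],0).round(1).tolist())
sh('case',50,85,16,40);sh('casetop',40,85,66,76);sh('post',105,125,15,44);sh('jaw',28,45,15,43);sh('vjaw',85,102,15,40)
sh('plate',50,100,4,13)
cv2.imwrite('pics/w5c.png',cv2.resize(d['image'][80:400,160:480],(560,560)))
E
```

```text
7.57 [480.3 337.6  16.4] [-6.430e-02  9.979e-01  8.000e-04  1.200e-03] [ 0.5  0.6 -1.3] 34.4
tcp clamp [59.1 -5.  16.4]
case 629 [[67.5, -19.5, 17.8], [77.9, -1.8, 30.8], [84.8, 15.9, 39.8]]
casetop 4366 [[46.8, -26.7, 66.5], [66.5, -2.9, 75.1], [79.1, 25.8, 76.0]]
post 625 [[116.4, -18.9, 15.4], [117.3, -1.4, 33.4], [123.1, 16.8, 43.4]]
vjaw 692 [[85.3, -16.1, 15.5], [92.9, -1.3, 32.0], [100.0, 14.0, 39.8]]
plate 2694 [[50.8, -29.8, 6.5], [79.2, 16.6, 7.9], [98.8, 29.7, 9.4]]
```

View pics/w5c.png

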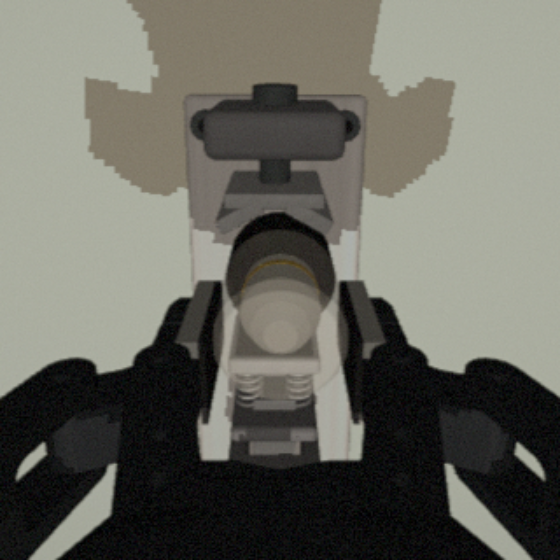

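>>> {"method": "play_rows", "body": {"travel": [[0.0015,0,0],[0,0,0.003],[0,0,0.003],[0,0,0],[0,0,0]], "rotation": [[0,0,0],[0,0,0],[0,0,0],[0,0,0],[0,0,0]], "grip": [0.32,0.32,0.32,0.32,0.32]}}

```text
clock: 8.03
position: [477.7, 336.2, 8.7]
ee_rot: [-0.064, 0.998, -0.0, -0.0]
contact_force: [-0.2, -0.1, -1.6]
gripper_width: 34.1
```

>>> {"method": "play_rows", "body": {"travel": [[0,0,0.0015],[0,0,0]], "rotation": [[0,0,0],[0,0,0]], "grip": [0.32,0.32]}}

```text
clock: 8.2
position: [478.0, 336.4, 8.3]
ee_rot: [-0.064, 0.998, -0.0, 0.0]
contact_force: [-0.6, -0.8, 4.9]
gripper_width: 34.4
```

```bash
python3 - <<'E'
from h import *
s=st();print('tcp clamp',C(s['position']).round(1))
d=shot('wrist');W=world(d,s);L=C(W)
q=L[(L[...,2]>60)&(L[...,2]<80)&(abs(L[...,0]-62)<12)&(abs(L[...,1])<10)];print(np.median(q,0))
q=L[(L[...,2]>4)&(L[...,2]<12)&(L[...,0]>60)&(L[...,0]<100)&(abs(L[...,1])<30)];print(np.median(q,0))
E
```

```text
8.2 [478.  336.4   8.3] [-6.420e-02  9.979e-01 -0.000e+00  3.000e-04] [-0.6 -0.8  4.9] 34.4
tcp clamp [61.6 -4.1  8.3]
[62.83768515 -0.32098559 67.61119613]
[83.1989624  16.33565149  7.87584438]
```

>>> {"method": "play_rows", "body": {"travel": [[0,0,0],[0,0,0],[0,0,0],[0,0,0],[0,0,0],[0,0,-0.02],[0,0,-0.03],[0,0,-0.035],[0,0,-0.04],[0,0,-0.035],[0,0,0],[0,0,0]], "rotation": [[0,0,0],[0,0,0],[0,0,0],[0,0,0],[0,0,0],[0,0,0],[0,0,0],[0,0,0],[0,0,0],[0,0,0],[0,0,0],[0,0,0]], "grip": [0.42,0.46,0.52,0.6,0.6,0.6,0.6,0.6,0.6,0.6,0.6,0.6]}}

```text
clock: 9.25
position: [478.6, 337.4, 169.9]
ee_rot: [-0.064, 0.998, 0.002, 0.002]
contact_force: [-0.5, 0.5, -1.0]
gripper_width: 51.4
```

```bash
cat > look.py <<'E'
from h import *
import sys
s=st();print('tcp clamp',C(s['position']).round(1))
d=shot('wrist','w_%s.png'%sys.argv[1]);W=world(d,s);L=C(W);np.save('/tmp/L.npy',L)
def sh(n,a,b,zl,zh,y=30):
    q=L[(L[...,2]>zl)&(L[...,2]<zh)&(L[...,0]>a)&(L[...,0]<b)&(abs(L[...,1])<y)]
    if len(q)>10:print(n,len(q),np.percentile(q,[1,50,99],0).round(1).tolist())
sh('case',60,88,14,50);sh('casetop',38,90,62,74);sh('post',105,125,15,44);sh('jaw',28,50,15,43);sh('jawtop',15,50,42,48);sh('vjaw',85,102,15,40);sh('hou',-9,2,15,68);sh('trig',-45,-8,78,123,20);sh('trigtop',-45,-8,124,132,20)
sh('grip',-80,-60,80,130)
E
python3 look.py a
```

```text
9.25 [478.6 337.4 169.9] [-0.0639  0.998   0.0022  0.002 ] [-0.5  0.5 -1. ] 51.4
tcp clamp [ 60.8  -5.  169.9]
case 309 [[70.4, -18.5, 15.2], [81.4, -1.9, 42.9], [87.5, 15.9, 49.7]]
casetop 1021 [[48.0, -18.3, 63.8], [65.1, -2.0, 67.3], [80.5, 14.3, 69.1]]
post 120 [[116.7, -18.3, 26.7], [119.2, -1.0, 32.9], [123.0, 16.5, 43.8]]
jaw 113 [[31.5, -15.7, 20.9], [37.2, 2.5, 39.0], [37.7, 14.2, 43.0]]
jawtop 163 [[31.6, -15.6, 42.2], [34.6, -0.8, 43.6], [37.6, 14.2, 45.2]]
vjaw 166 [[85.4, -15.8, 15.3], [92.9, -0.9, 31.9], [101.1, 14.7, 39.9]]
hou 502 [[-7.9, -16.8, 22.1], [-4.2, -0.6, 48.5], [0.4, 15.6, 67.3]]
trig 434 [[-22.7, -9.5, 78.4], [-18.7, -0.9, 104.0], [-16.1, 8.1, 122.6]]
trigtop 191 [[-25.4, -8.8, 124.1], [-20.5, -0.2, 125.7], [-16.7, 7.5, 127.4]]
grip 302 [[-69.5, -13.6, 82.6], [-64.1, -0.4, 124.7], [-60.2, 12.6, 126.1]]
```

>>> {"method": "play_rows", "body": {"travel": [[0,0,0],[0,0,0],[0,0,0],[0,0,0],[0,0,0],[0,0,0],[0,0,0],[0,0,0],[0,0,0],[0,0,0],[0,0,0],[0,0,0]], "rotation": [[0,0,-0.12],[0,0,-0.12],[0,0,-0.12],[0,0,-0.12],[0,0,-0.12],[0,0,-0.12],[0,0,-0.12],[0,0,-0.12],[0,0,-0.12],[0,0,-0.12],[0,0,-0.12],[0,0,-0.12]], "grip": [1,1,1,1,1,1,1,1,1,1,1,1]}}

```text
clock: 10.3
position: [476.8, 335.4, 164.7]
ee_rot: [0.708, -0.706, -0.0, 0.002]
contact_force: [-0.8, 1.0, 0.2]
gripper_width: 85.4
```

```bash
cat >> h.py <<'E'
def Winv(x,y,z):
    k=np.load('clamp.npz');a=float(k['yaw']);c,s=np.cos(a),np.sin(a);return [*(k['o']+x*np.array([c,s])+y*np.array([-s,c])),z]
E
python3 - <<'E'
from h import *
s=st();print(C(s['position']).round(1),s['joints'].round(2))
plan(Winv(-52.5,-1.5,150),np.pi+.128)
E
```

```text
10.3 [476.8 335.4 164.7] [ 0.7081 -0.7061 -0.      0.0023] [-0.8  1.   0.2] 85.4
[ 62.9  -3.2 164.7] [ 0.89  0.34 -0.15 -0.   -1.09 -0.89]
n 4 world [114.7  13.  -14.7] rot/row [ 0.0009 -0.0008 -0.0313]
[-0.0032, -0.0287, 0.0036]
[-0.0023, -0.0288, 0.0036]
[-0.0014, -0.0288, 0.0036]
[-0.0005, -0.0288, 0.0037]
```

>>> {"method": "play_rows", "body": {"travel": [[-0.0032,-0.0287,0],[-0.0023,-0.0288,0],[-0.0014,-0.0288,0],[-0.0005,-0.0288,0],[0,0,0.015],[0,0,0],[0,0,0]], "rotation": [[0,0,-0.0313],[0,0,-0.0313],[0,0,-0.0313],[0,0,-0.0313],[0,0,0],[0,0,0],[0,0,0]], "grip": [1,1,1,1,1,1,1]}}

```text
clock: 10.88
position: [591.1, 347.4, 148.7]
ee_rot: [0.749, -0.663, -0.001, 0.003]
contact_force: [-0.1, -0.6, -0.1]
gripper_width: 85.3
```

```bash
cat >> look.py <<'E'
sh('fing',-120,30,160,215,40)
q=L[(L[...,2]>150)&(L[...,2]<230)&(abs(L[...,1])<20)]
if len(q):
  h,e=np.histogram(q[:,0],np.arange(-130,30,4));print([(int(a),int(b)) for a,b in zip(e,h) if b>20])
cv2.imwrite('pics/v_%s.png'%sys.argv[1],d['image'])
E
python3 look.py b
```

```text
10.88 [591.1 347.4 148.7] [ 7.488e-01 -6.628e-01 -6.000e-04  3.400e-03] [-0.1 -0.6 -0.1] 85.3
tcp clamp [-52.   -0.6 148.7]
case 247 [[60.4, 5.1, 14.7], [81.2, 13.9, 36.9], [87.8, 16.2, 48.2]]
casetop 1173 [[45.9, -18.1, 62.5], [61.5, -1.1, 67.2], [78.8, 14.4, 68.8]]
post 53 [[105.1, 18.0, 16.0], [108.3, 18.4, 32.0], [113.4, 18.8, 44.0]]
jaw 481 [[28.8, -15.2, 15.6], [33.9, 1.4, 32.1], [49.7, 13.9, 42.8]]
jawtop 224 [[30.6, -15.0, 42.2], [34.3, -0.7, 43.7], [49.0, 13.3, 47.8]]
vjaw 67 [[87.7, -13.3, 19.0], [100.6, 1.2, 32.2], [102.0, 15.3, 39.0]]
hou 168 [[-8.8, -12.0, 17.6], [-6.7, -0.2, 58.3], [1.6, 15.6, 67.4]]
trig 405 [[-31.7, -7.8, 78.9], [-28.3, 6.0, 104.9], [-17.1, 8.2, 122.7]]
trigtop 280 [[-27.2, -9.1, 124.1], [-22.6, -0.2, 125.7], [-18.1, 7.7, 127.5]]
grip 777 [[-72.1, -13.8, 82.5], [-65.7, 3.7, 124.3], [-60.1, 12.9, 126.2]]
fing 2232 [[-108.4, -10.0, 194.7], [-95.3, 7.1, 206.8], [2.5, 12.5, 214.8]]
[(-110, 245), (-106, 74), (-102, 392), (-98, 1594), (-14, 1216), (-10, 518), (-6, 231), (-2, 205), (2, 89)]
```

View pics/v_b.png

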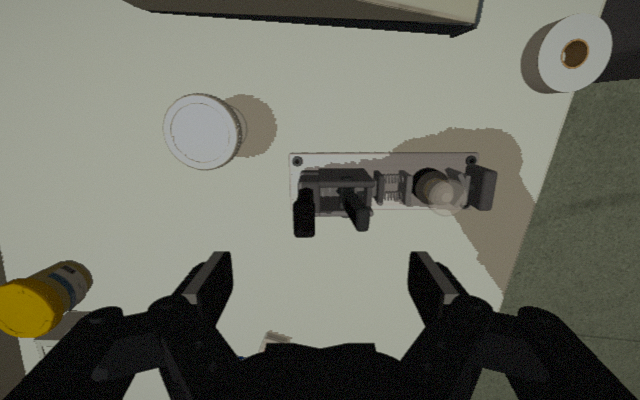

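>>> {"method": "play_rows", "body": {"travel": [[-0.001,0,0.025],[0,0,0.025],[0,0,0.025],[0,0,0.016],[0,0,0],[0,0,0]], "rotation": [[0,0,0],[0,0,0],[0,0,0],[0,0,0],[0,0,0],[0,0,0]], "grip": [1,1,1,1,1,1]}}

```text
clock: 11.43
position: [591.7, 349.7, 61.4]
ee_rot: [0.749, -0.662, 0.0, 0.001]
contact_force: [0.7, 0.8, 0.9]
gripper_width: 85.5
```

>>> {"method": "play_rows", "body": {"travel": [[0,0,0],[0,0,0],[0,0,0],[0,0,0],[0,0,0],[0,0,0],[0,0,0]], "rotation": [[0,0,0],[0,0,0],[0,0,0],[0,0,0],[0,0,0],[0,0,0],[0,0,0]], "grip": [0.8,0.65,0.55,0.5,0.45,0.42,0.42]}}

```text
clock: 12.02
position: [592.4, 349.7, 63.5]
ee_rot: [0.749, -0.662, 0.0, -0.001]
contact_force: [-3.7, -2.4, 7.0]
gripper_width: 36.0
```

```bash
python3 look.py c; python3 - <<'E'
import numpy as np
L=np.load('/tmp/L.npy')
for z in range(84,150,6):
    q=L[(L[...,2]>z)&(L[...,2]<z+6)&(abs(L[...,1])<16)&(L[...,0]>-120)&(L[...,0]<20)]
    h,e=np.histogram(q[:,0],np.arange(-120,20,3));print(z,[(int(a),int(b)) for a,b in zip(e,h) if b>8])
E
```

```text
12.02 [592.4 349.7  63.5] [ 7.492e-01 -6.624e-01  3.000e-04 -6.000e-04] [-3.7 -2.4  7. ] 36.0
tcp clamp [-53.6  -2.7  63.5]
case 582 [[60.2, 7.4, 14.3], [80.5, 14.5, 35.5], [87.8, 16.2, 48.9]]
casetop 2423 [[47.4, -17.9, 62.5], [62.3, -0.7, 67.1], [79.4, 14.5, 68.7]]
post 140 [[105.1, 17.7, 15.2], [108.8, 18.3, 30.6], [113.9, 18.7, 43.7]]
jaw 1034 [[28.4, -14.8, 16.0], [40.5, 0.9, 31.9], [49.3, 13.8, 42.9]]
jawtop 707 [[15.2, -15.2, 42.2], [42.0, -0.1, 43.6], [49.6, 13.4, 47.4]]
vjaw 63 [[88.4, -10.6, 15.4], [101.5, 12.0, 32.7], [102.0, 16.7, 39.6]]
hou 347 [[-9.0, -12.3, 17.4], [-7.1, 0.6, 58.5], [-4.3, 15.7, 67.5]]
trig 1693 [[-44.8, -10.8, 79.1], [-36.2, 6.2, 109.8], [-23.0, 10.2, 122.6]]
trigtop 362 [[-36.3, -11.5, 124.1], [-34.6, 6.4, 127.7], [-22.7, 10.3, 131.9]]
grip 2732 [[-78.3, -13.5, 82.6], [-67.2, 9.0, 124.0], [-60.2, 12.9, 129.2]]
fing 30483 [[-115.2, -10.9, 160.7], [-54.1, 10.7, 177.7], [7.3, 18.9, 193.5]]
[(-122, 32), (-118, 480), (-114, 999), (-110, 1344), (-106, 2421), (-102, 3234), (-98, 1548), (-94, 730), (-90, 314), (-86, 87), (-82, 567), (-78, 1133), (-74, 1601),
[... 1425 characters left out ...]
87, 13), (-84, 17), (-81, 14), (-78, 54), (-75, 161), (-39, 102), (-36, 67), (-33, 50), (-30, 15), (-27, 19), (-24, 9)]
132 [(-84, 11), (-81, 18), (-78, 57), (-75, 353), (-39, 62), (-36, 296), (-33, 56), (-30, 16), (-27, 12)]
138 [(-102, 10), (-99, 19), (-96, 28), (-93, 57), (-90, 66), (-87, 42), (-84, 57), (-81, 64), (-78, 84), (-75, 56), (-36, 60), (-33, 77), (-30, 78), (-27, 62), (-24, 42), (-21, 63), (-18, 57), (-15, 23), (-12, 22), (-9, 12)]
144 [(-105, 68), (-102, 58), (-99, 74), (-96, 94), (-93, 167), (-90, 99), (-87, 60), (-84, 89), (-81, 107), (-78, 88), (-75, 70), (-36, 70), (-33, 86), (-30, 93), (-27, 87), (-24, 66), (-21, 98), (-18, 171), (-15, 92), (-12, 73), (-9, 64), (-6, 63)]
```

>>> {"method": "play_rows", "body": {"travel": [[0,0,0],[0,0,0],[0,0,0],[0,0,0]], "rotation": [[0,0,0],[0,0,0],[0,0,0],[0,0,0]], "grip": [0.38,0.34,0.32,0.32]}}

```text
clock: 12.4
position: [593.1, 349.8, 63.8]
ee_rot: [0.749, -0.662, 0.0, -0.001]
contact_force: [-0.1, 0.1, 7.5]
gripper_width: 33.7
```

```bash
python3 look.py d | grep -E "^(1|jaw|casetop)"; python3 - <<'E'
import numpy as np
L=np.load('/tmp/L.npy')
for z in range(96,126,6):
    q=L[(L[...,2]>z)&(L[...,2]<z+6)&(abs(L[...,1])<16)&(L[...,0]>-100)&(L[...,0]<-20)]
    h,e=np.histogram(q[:,0],np.arange(-100,-20,2));print(z,[(int(a),int(b)) for a,b in zip(e,h) if b>8])
E
```

```text
12.4 [593.1 349.8  63.8] [ 7.491e-01 -6.624e-01  5.000e-04 -8.000e-04] [-0.1  0.1  7.5] 33.7
casetop 2422 [[47.2, -17.9, 62.5], [62.3, -0.7, 67.1], [79.3, 14.5, 68.7]]
jaw 1024 [[28.5, -15.1, 16.2], [40.5, 1.1, 31.8], [49.2, 13.8, 43.0]]
jawtop 707 [[15.1, -15.4, 42.1], [42.0, -0.4, 43.6], [49.3, 13.4, 47.5]]
96 [(-72, 13), (-70, 27), (-68, 20), (-66, 18), (-64, 19), (-62, 23), (-60, 29), (-46, 11), (-44, 19), (-42, 18), (-40, 25), (-38, 13)]
102 [(-84, 14), (-82, 15), (-78, 22), (-76, 20), (-74, 20), (-72, 19), (-70, 26), (-68, 20), (-66, 23), (-64, 20), (-62, 20), (-60, 27), (-48, 16), (-46, 21), (-44, 24), (-42, 31), (-40, 78), (-38, 43), (-36, 21), (-34, 23), (-32, 9), (-30, 16), (-28, 15)]
108 [(-86, 12), (-84, 27), (-82, 24), (-78, 23), (-76, 25), (-74, 23), (-72, 12), (-68, 17), (-66, 20), (-64, 23), (-62, 20), (-50, 21), (-48, 24), (-46, 25), (-44, 29), (-42, 72), (-40, 40), (-38, 67), (-36, 25), (-34, 22), (-30, 21), (-28, 26), (-26, 23)]
114 [(-86, 15), (-84, 31), (-82, 28), (-78, 26), (-76, 25), (-74, 27), (-70, 10), (-68, 11), (-66, 15), (-64, 15), (-62, 11), (-60, 14), (-56, 12), (-54, 18), (-52, 33), (-50, 28), (-48, 30), (-46, 52), (-44, 92), (-42, 20), (-40, 13), (-38, 96), (-36, 26), (-34, 29), (-32, 10), (-30, 26), (-28, 30), (-26, 20)]
120 [(-86, 23), (-84, 34), (-82, 30), (-78, 35), (-76, 30), (-74, 29), (-72, 226), (-70, 247), (-68, 270), (-66, 256), (-64, 258), (-62, 265), (-60, 254), (-58, 225), (-56, 15), (-54, 119), (-52, 164), (-50, 145), (-48, 171), (-46, 99), (-40, 15), (-38, 94), (-36, 32), (-34, 29), (-32, 10), (-30, 31), (-28, 31), (-26, 31)]
```

>>> {"method": "play_rows", "body": {"travel": [[0,0,0],[0,0,0],[0,0,0],[0,0,0],[0,0,0],[0,0,0]], "rotation": [[0,0,0],[0,0,0],[0,0,0],[0,0,0],[0,0,0],[0,0,0]], "grip": [0.5,0.7,0.9,1,1,1]}}

```text
clock: 12.95
position: [593.3, 350.2, 61.6]
ee_rot: [0.749, -0.662, 0.0, -0.001]
contact_force: [0.7, 0.0, -0.6]
gripper_width: 85.4
```

```bash
cat > jw.py <<'E'
from h import *
import sys
s=st();d=shot('wrist');W=world(d,s);L=C(W);np.save('/tmp/L.npy',L)
def hist(n,a,b,zl,zh,st=1,y=13,mn=4):
    q=L[(L[...,2]>zl)&(L[...,2]<zh)&(L[...,0]>a)&(L[...,0]<b)&(abs(L[...,1]+.8)<y)]
    h,e=np.histogram(q[:,0],np.arange(a,b,st));print(n,' '.join('%g:%d'%(x,k) for x,k in zip(e,h) if k>mn))
hist('pad/jaw top',0,60,41,46.5)
hist('case top',38,88,64,71,2)
hist('trig',-60,-10,118,128,2,8)
q=L[(L[...,2]>62)&(L[...,2]<72)&(abs(L[...,0]-65)<28)&(abs(L[...,1])<25)]
c,r=cv2.minEnclosingCircle(q[(q[:,2]>65.5)][:,:2].astype(np.float32));print('case circle',np.round(c,1),round(r,1),'med',np.median(q,0).round(1),'pct',np.percentile(q,[1,99],0).round(1).tolist())
q=L[(L[...,2]>15)&(L[...,2]<44)&(L[...,0]>95)&(L[...,0]<125)&(abs(L[...,1])<20)]
if len(q)>10:print('post',np.percentile(q,[2,50,98],0).round(1).tolist())
q=L[(L[...,2]>66)&(L[...,2]<76)&(L[...,0]>-60)&(L[...,0]<5)&(abs(L[...,1])<18)]
if len(q)>10:print('houtop',np.percentile(q,[2,50,98],0).round(1).tolist())
E
python3 jw.py
```

```text
12.95 [593.3 350.2  61.6] [ 7.491e-01 -6.625e-01  4.000e-04 -1.000e-03] [ 0.7  0.  -0.6] 85.4
pad/jaw top 13:29 14:73 15:52 16:53 17:50 18:40 19:18 40:77 41:63 42:55 43:47 44:53 45:43 46:26 47:42 48:30 49:17 50:12 51:13 52:10 53:5 54:6
case top 46:44 48:126 50:132 52:133 54:140 56:137 58:135 60:134 62:136 64:122 66:118 68:125 70:130 72:127 74:114 76:101 78:65 80:9
trig -60:156 -58:132 -30:58 -28:231 -26:169 -24:157 -22:152 -20:132 -18:13 -14:266
case circle [64.2 -2.2] 17.6 med [62.2 -0.6 67.2] pct [[47.3, -17.8, 62.4], [79.4, 14.5, 68.7]]
post [[101.8, -17.0, 15.7], [103.0, 10.8, 35.8], [112.5, 18.5, 43.8]]
houtop [[-58.3, -16.2, 66.4], [-36.8, 9.6, 71.4], [-6.2, 16.3, 74.6]]
```

>>> {"method": "play_rows", "body": {"travel": [[0,0,0],[0,0,0],[0,0,0],[0,0,0],[0,0,0],[0,0,0],[0,0,0],[0,0,0],[0,0,0]], "rotation": [[0,0,0],[0,0,0],[0,0,0],[0,0,0],[0,0,0],[0,0,0],[0,0,0],[0,0,0],[0,0,0]], "grip": [0.8,0.65,0.55,0.5,0.45,0.4,0.32,0.32,0.32]}}

```text
clock: 13.75
position: [592.9, 349.3, 62.4]
ee_rot: [0.749, -0.663, 0.0, 0.0]
contact_force: [-0.1, -1.5, 6.9]
gripper_width: 34.8
```

```bash
python3 jw.py
```

```text
13.75 [592.9 349.3  62.4] [ 7.490e-01 -6.626e-01  4.000e-04  0.000e+00] [-0.1 -1.5  6.9] 34.8
pad/jaw top 20:53 21:69 22:51 23:54 24:44 25:34 26:6 42:33 43:83 44:52 45:48 46:58 47:39 48:31 49:50 50:33 51:18 52:19 53:6 54:12 55:9 56:5
case top 48:33 50:127 52:131 54:131 56:135 58:142 60:119 62:131 64:135 66:120 68:132 70:122 72:125 74:117 76:126 78:98 80:70 82:10
trig -60:149 -58:128 -54:158 -52:131 -50:157 -48:142 -46:134 -44:38 -38:107 -30:32 -28:45 -26:45 -24:5
case circle [65.9 -2. ] 17.7 med [64.5 -0.7 67.2] pct [[49.5, -17.9, 62.4], [81.4, 14.5, 68.8]]
post [[101.8, -15.4, 16.0], [102.9, 11.8, 34.9], [112.1, 18.5, 43.7]]
houtop [[-58.4, -15.2, 66.5], [-32.9, 10.8, 71.4], [-6.1, 16.7, 74.6]]
```

>>> {"method": "play_rows", "body": {"travel": [[0,0,0],[0,0,0],[0,0,0],[0,0,0],[0,0,0],[0,0,0]], "rotation": [[0,0,0],[0,0,0],[0,0,0],[0,0,0],[0,0,0],[0,0,0]], "grip": [0.5,0.7,0.9,1,1,1]}}

```text
clock: 14.3
position: [593.3, 350.3, 61.5]
ee_rot: [0.749, -0.662, 0.0, -0.001]
contact_force: [-0.6, -0.0, -0.2]
gripper_width: 85.3
```

```bash
python3 jw.py
```

```text
14.3 [593.3 350.3  61.5] [ 7.491e-01 -6.625e-01  4.000e-04 -1.100e-03] [-0.6 -0.  -0.2] 85.3
pad/jaw top 17:31 18:69 19:64 20:50 21:48 22:45 23:16 42:34 43:86 44:58 45:46 46:53 47:39 48:32 49:51 50:27 51:23 52:16 53:10 54:12 55:7 56:8
case top 48:40 50:119 52:133 54:141 56:137 58:132 60:135 62:128 64:131 66:126 68:128 70:131 72:127 74:120 76:129 78:101 80:67 82:11
trig -60:150 -58:159 -30:59 -28:220 -26:175 -24:159 -22:155 -20:130 -18:13 -14:274
case circle [66.3 -2.2] 17.4 med [64.4 -0.7 67.2] pct [[49.4, -17.9, 62.6], [81.5, 14.5, 68.8]]
post [[101.8, -14.9, 16.1], [103.0, 11.8, 34.7], [112.3, 18.6, 43.8]]
houtop [[-58.3, -16.1, 66.4], [-36.7, 9.4, 71.4], [-6.3, 16.5, 74.8]]
```

>>> {"method": "play_rows", "body": {"travel": [[0,0,0],[0,0,0],[0,0,0],[0,0,0],[0,0,0],[0,0,0],[0,0,0],[0,0,0],[0,0,0]], "rotation": [[0,0,0],[0,0,0],[0,0,0],[0,0,0],[0,0,0],[0,0,0],[0,0,0],[0,0,0],[0,0,0]], "grip": [0.8,0.65,0.55,0.5,0.45,0.4,0.32,0.32,0.32]}}

```text
clock: 15.1
position: [592.9, 349.0, 62.5]
ee_rot: [0.749, -0.663, 0.0, 0.0]
contact_force: [0.6, -2.3, 6.6]
gripper_width: 34.2
```

```bash
python3 jw.py
```

```text
15.1 [592.9 349.   62.5] [ 7.490e-01 -6.626e-01  5.000e-04  2.000e-04] [ 0.6 -2.3  6.6] 34.2
pad/jaw top 26:22 27:85 28:51 29:55 30:48 31:43 32:19 42:14 43:94 44:55 45:48 46:49 47:47 48:42 49:42 50:29 51:22 52:18 53:13 54:10 55:9 56:7
case top 48:29 50:115 52:129 54:144 56:132 58:129 60:139 62:128 64:127 66:122 68:126 70:126 72:120 74:128 76:114 78:105 80:61 82:19
trig -60:144 -58:136 -54:157 -52:132 -50:159 -48:150 -46:130 -44:42 -38:109 -30:32 -28:41 -26:53
case circle [66.1 -2. ] 17.5 med [64.4 -0.6 67.2] pct [[49.6, -17.8, 62.4], [81.6, 14.6, 68.8]]
post [[101.7, -14.4, 16.1], [103.0, 11.7, 35.1], [112.5, 18.6, 43.8]]
houtop [[-58.4, -15.5, 66.4], [-33.2, 10.9, 71.5], [-6.2, 16.6, 74.6]]
```

>>> {"method": "play_rows", "body": {"travel": [[0,0,0],[0,0,0],[0,0,0],[0,0,0],[0,0,0],[0,0,0]], "rotation": [[0,0,0],[0,0,0],[0,0,0],[0,0,0],[0,0,0],[0,0,0]], "grip": [0.5,0.7,0.9,1,1,1]}}

```text
clock: 15.65
position: [593.4, 350.3, 61.5]
ee_rot: [0.749, -0.662, 0.0, -0.001]
contact_force: [0.6, 0.2, 0.0]
gripper_width: 85.4
```

```bash
python3 jw.py
```

```text
15.65 [593.4 350.3  61.5] [ 7.491e-01 -6.625e-01  4.000e-04 -1.100e-03] [0.6 0.2 0. ] 85.4
pad/jaw top 23:7 24:66 25:65 26:53 27:53 28:46 29:29 42:35 43:77 44:64 45:44 46:55 47:48 48:33 49:49 50:29 51:20 52:18 53:9 54:12 55:9 56:7
case top 48:27 50:126 52:126 54:142 56:128 58:147 60:137 62:132 64:128 66:125 68:130 70:126 72:126 74:127 76:116 78:105 80:69 82:14
trig -60:146 -58:153 -30:59 -28:230 -26:176 -24:160 -22:153 -20:137 -18:8 -14:264
case circle [66.  -2.1] 17.4 med [64.4 -0.6 67.2] pct [[49.6, -17.9, 62.5], [81.7, 14.6, 68.9]]
post [[101.8, -13.6, 16.2], [103.0, 12.1, 34.9], [112.7, 18.5, 43.8]]
houtop [[-58.4, -16.3, 66.4], [-36.7, 9.7, 71.4], [-6.4, 16.7, 74.8]]
```

The jaw is now squeezing the case by about 7–8 mm of pad travel, which is 10–11.5 N. That is too close to the lower limit. One more slow click should give about 20 N, with a peak near 25 N.

>>> {"method": "play_rows", "body": {"travel": [[0,0,0],[0,0,0],[0,0,0],[0,0,0],[0,0,0],[0,0,0],[0,0,0],[0,0,0],[0,0,0],[0,0,0],[0,0,0]], "rotation": [[0,0,0],[0,0,0],[0,0,0],[0,0,0],[0,0,0],[0,0,0],[0,0,0],[0,0,0],[0,0,0],[0,0,0],[0,0,0]], "grip": [0.8,0.65,0.58,0.54,0.51,0.48,0.45,0.43,0.41,0.39,0.37]}}

```text
clock: 16.62
position: [593.0, 348.8, 62.8]
ee_rot: [0.749, -0.663, 0.001, 0.0]
contact_force: [2.4, -2.8, 7.3]
gripper_width: 34.0
```

>>> {"method": "play_rows", "body": {"travel": [[0,0,0],[0,0,0],[0,0,0],[0,0,0]], "rotation": [[0,0,0],[0,0,0],[0,0,0],[0,0,0]], "grip": [0.35,0.32,0.32,0.32]}}

```text
clock: 16.95
position: [593.0, 348.9, 62.8]
ee_rot: [0.749, -0.663, 0.001, 0.0]
contact_force: [2.2, -2.5, 6.4]
gripper_width: 33.8
```

```bash
python3 jw.py
```

```text
16.95 [593.  348.9  62.8] [ 7.490e-01 -6.625e-01  6.000e-04  3.000e-04] [ 2.2 -2.5  6.4] 33.8
pad/jaw top 32:23 33:79 34:59 35:49 36:50 37:40 38:23 42:14 43:87 44:56 45:54 46:52 47:50 48:31 49:43 50:33 51:16 52:19 53:10 54:12 55:8 56:6 57:6
case top 48:26 50:120 52:123 54:128 56:139 58:139 60:132 62:130 64:126 66:118 68:132 70:130 72:122 74:128 76:114 78:100 80:67 82:17
trig -60:141 -58:157 -54:156 -52:151 -50:134 -48:156 -46:127 -44:42 -38:108 -30:33 -28:45 -26:49
case circle [66.1 -2. ] 17.7 med [64.6 -0.6 67.2] pct [[49.7, -17.8, 62.4], [81.6, 14.6, 68.8]]
post [[101.9, -15.8, 16.4], [103.0, 11.8, 35.1], [112.4, 18.5, 43.8]]
houtop [[-58.5, -15.4, 66.5], [-33.0, 10.8, 71.5], [-6.1, 16.8, 74.8]]
```

>>> {"method": "play_rows", "body": {"travel": [[0,0,0],[0,0,0],[0,0,0],[0,0,0],[0,0,0],[0,0,0],[0,0,0],[0,0,0]], "rotation": [[0,0,0],[0,0,0],[0,0,0],[0,0,0],[0,0,0],[0,0,0],[0,0,0],[0,0,0]], "grip": [0.45,0.55,0.65,0.75,0.85,1,1,1]}}

```text
clock: 17.67
position: [593.2, 350.3, 61.7]
ee_rot: [0.749, -0.663, 0.0, -0.001]
contact_force: [-0.6, -0.2, 1.2]
gripper_width: 85.6
```

```bash
python3 jw.py
```

```text
17.67 [593.2 350.3  61.7] [ 7.491e-01 -6.625e-01  3.000e-04 -1.000e-03] [-0.6 -0.2  1.2] 85.6
pad/jaw top 30:52 31:67 32:59 33:51 34:44 35:39 36:9 42:16 43:84 44:56 45:54 46:52 47:45 48:38 49:45 50:25 51:17 52:16 53:11 54:10 55:11 56:7
case top 48:31 50:116 52:133 54:126 56:141 58:139 60:126 62:143 64:120 66:132 68:128 70:125 72:124 74:135 76:112 78:98 80:73 82:14
trig -60:155 -58:127 -30:62 -28:216 -26:178 -24:155 -22:150 -20:134 -18:13 -14:250
case circle [66.2 -2.2] 17.5 med [64.5 -0.6 67.2] pct [[49.7, -17.9, 62.6], [81.6, 14.5, 68.9]]
post [[101.9, -14.2, 15.9], [103.0, 12.1, 34.8], [112.4, 18.5, 43.7]]
houtop [[-58.3, -16.3, 66.5], [-36.8, 9.8, 71.4], [-6.2, 16.6, 74.6]]
```

>>> {"method": "play_rows", "body": {"travel": [[0,0,-0.03],[0,0,-0.04],[0,0,-0.04],[0,0,-0.03],[0,0,0],[0,0,0]], "rotation": [[0,0,0],[0,0,0],[0,0,0],[0,0,0],[0,0,0],[0,0,0]], "grip": [1,1,1,1,1,1]}}

```text
clock: 18.22
position: [593.6, 350.7, 204.6]
ee_rot: [0.749, -0.663, 0.0, -0.003]
contact_force: [1.2, -0.9, -0.0]
gripper_width: 85.7
```

```bash
python3 jw.py; python3 - <<'E'
import cv2,numpy as np
i=np.load('/tmp/wrist.npz')['image'];cv2.imwrite('pics/fin.png',cv2.resize(i[80:280,220:520],(750,500),interpolation=cv2.INTER_CUBIC))
E
```

```text
18.22 [593.6 350.7 204.6] [ 7.490e-01 -6.626e-01  4.000e-04 -3.500e-03] [ 1.2 -0.9 -0. ] 85.7
pad/jaw top 30:20 31:22 32:20 33:18 34:19 35:14 36:5 42:6 43:25 44:26 45:17 46:17 47:21 48:14 49:12 50:6 51:5
case top 48:11 50:32 52:43 54:43 56:47 58:41 60:51 62:45 64:44 66:45 68:41 70:48 72:39 74:44 76:45 78:36 80:28 82:11
trig -60:35 -58:35 -30:14 -28:45 -26:48 -24:38 -22:37 -20:34 -18:11
case circle [66.2 -2.2] 17.4 med [65.2 -1.6 67.1] pct [[49.5, -18.7, 63.1], [82.4, 14.4, 69.0]]
post [[97.9, -19.1, 17.2], [102.5, 3.9, 32.8], [112.4, 18.5, 43.2]]
houtop [[-58.0, -17.1, 66.5], [-36.2, 8.3, 71.5], [-6.5, 16.2, 74.6]]
```

View pics/fin.png

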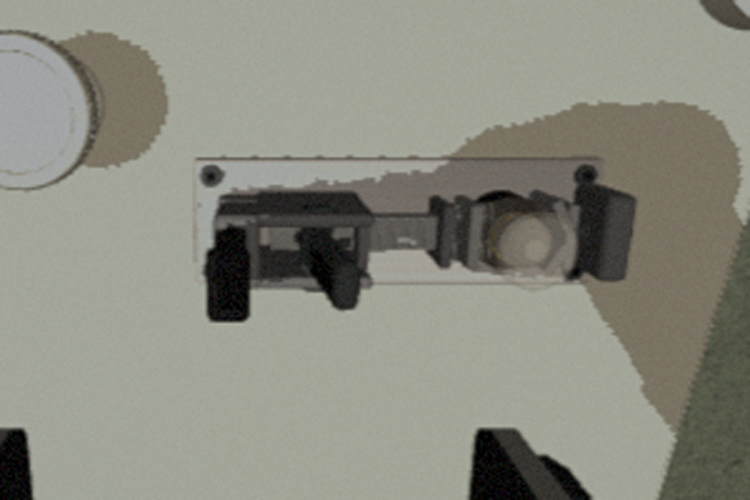

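The final picture shows the case upright between the pad (485,235) and the V jaw (570,235). The trigger (345,265) has sprung back, and the gripper is clear of everything.

```bash
python3 -c "
from bench import workorder; print(workorder.job_done())"
```

```text
the job is handed in; nothing more can be done
None
```

The case is standing upright on the clamp base, gripped between the sliding jaw and the V jaw. I handed the job in at about 18 s of robot time.

- **Steps:** I placed the case at the stand spot, let go, and made four full squeeze-and-release clicks on the trigger.
- **Grip:** it is about 20 N, with a peak of about 23.5 N during the last squeeze, inside the 10–28 N range. I worked this out from how far the camera showed the pad compressed (about 14 mm at 1.4 N per mm). I did not measure the force directly, so allow 1–2 N either way.
- **Fourth click:** after the third click my estimate was only about 10–11.5 N, too close to the lower limit, so I made one more.
- **Last checks:** the case was upright with its axis at about clamp x = 66 mm. The trigger was back at rest, and the gripper was open and clear. I did not compare the other things' positions before and after; nothing I saw suggested they had moved.
- **What went wrong or disagreed:** my first attempt to pick up the case closed above it without touching it. The fingertips turned out to end about 36 mm short of the reported tool point, so I used the measured offset from then on. The gripper also read about 34.4 mm on the 36 mm case.

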